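# Pack and latch the service case

### The arm

A 6-joint arm with a two-finger parallel gripper is mounted at the origin on a cart in front of the work surface, level with it; the furniture and walls round the work are solid. World frame = base frame: x ahead of the robot, y to its left, z up, the work surface at z = 0. Lengths are in m, angles in rad, forces in N, time in s.
With the tool pointing down it reaches from about 0.375 to 0.975 m from the base axis. Payload 3.8 kg.
Tool frame: the origin (TCP) lies midway between the tips of the shut fingers; the grasp point (between the pads) lies 19 mm behind it; z points along the fingers, y is the line along which they close (so a half turn about z gives the same grasp; the last joint's range is limited). The gripper opens to 85 mm and grips with 20 to 120 N. Pads are 22 mm wide; open, the fingers measure 114 mm over their backs; the gripper's body (76 mm by 85 mm) begins 54 mm behind the grasp point. The pads swing forward as they close: fully open they stand 13 mm farther back than shut.
Start: joints at [-1.191, 0.264, 1.604, -0, 1.274, -0.037], TCP at [0.273, -0.617, 0.231] pointing down, gripper open.
Joint ranges: [-2.63, 2.63], [-0.94, 2.18], [0.31, 2.57], [-1.31, 4.45], [0, 2.66], [-2.55, 2.55]. Speed limits (rad/s): [2.57, 2.57, 3.14, 3.14, 3.14, 3.14].

### API

Orientations are given as a rotation vector (axis times angle).
In Python, from workcell import bot, cams gives the robot as it stands.
- The arm moves only by the tool play_rows, never from a script. Its argument "rows" is a list of rows, each a list of 2 entries, a list of its own where there are three numbers: the shift along the tool's x, y, z scaled (see below), then the turn, a rotation vector about the tool's x, y, z scaled (see below). A call has 1 to 20 rows; each row is the pose to reach, as a shift and turn from the pose commanded when the call began, along the tool's axes at that moment; what a row does not reach only later rows make up. The controller multiplies each number of a shift by 250 mm and each number of a turn by 45 degrees. A row lasts 1/12 s, in which the tool goes at most 41.7 mm and 7.16 degrees, less where a joint would pass 70% of its speed; a pose out of reach is approached as far as the arm can. A call with a number of a shift or a turn outside -1 to 1 is refused whole. A call with a gripper value outside its range is refused whole. "claw" is the opening, from -1 (shut) to 1 (fully open), set as the call begins (left out, the last holds). The fingers move at their own pace and stop on an object; "newtons" is the grip in N (left out, the last holds). Time passes only in rows, so rows that repeat a pose let the fingers close. It gives the time, the measured TCP pose, the force, the opening and the grip force at its end, in the units of the state.
- bot.read_state(): the state, without advancing time (a new reading comes with each control period).
- cams.read_camera(name): name is "scene" or "top" or "wrist"; returns a dict with "image" (480x640x3 uint8, red, green, blue), "K" (3x3 intrinsics, pixels), "k1" (the pictures are not rectified: a ray, as slopes to the right and down, at radius r is drawn at 1 + k1 r^2 times it, then the intrinsics apply), "T" (4x4, takes a point from camera to world coordinates); the wrist camera has in their place "mount" (4x4, takes a point from camera to tool coordinates, whose origin is the TCP and whose axes are the flange's). Camera axes: x right, y down, z forward; pixel columns grow to the right and rows downward; lengths in m; the calibration is good to about 2 mm. A picture is of the moment at which its call begins: read the wrist's pose just before it. There is no depth.
- bot.finish_job(): hands the job in; it is judged then, once.
The state is a dict: "time": time; "q": joint angles; "joint_vel": joint speeds; "joint_torque": joint torques, N m; "tool_pos": TCP position; "tcp_rot": TCP orientation; "wrist_force": force on the tool from outside, world axes, zero at the start; "torque": the same for the moment, N m; "width": opening from 0.0 (shut) to 1.0 (fully open); "grip_force": force on a finger pad.
Only numpy, scipy, OpenCV 4.12 (cv2) and the standard library are available. Lean on these libraries where they do the work, as an engineer would, in place of code of your own. Each camera call takes 0.05 s, during which the arm holds its last target. There are 200 camera calls.

### The job

Pack the open aluminium service case for an outside call: lay every round parts tin that is out on the bench flat, in one layer, in the case's long bay, and put the black eye loupe, if it is out, down inside the short bay. Then swing the lid over, press the middle of its front edge down until the spring catch clicks, and after that turn both turnbuttons on the case's front across the lid's edge. Leave the other things on the bench where they are.

Things in the scene. Friction and masses are not known exactly. Their poses are not given: they have to be found in the camera images.
- case: aluminium case, fixed, 106 mm (x) by 300 mm (y), origin: centre of its underside; front (catch, turnbuttons) = its -x side, to the robot. Walls 5 mm, rim 26 mm high, floor 6 mm thick; inside x -48 to 48. A divider (4 mm thick, 22 mm high) at y -83 parts the long bay (y -81 to 145; 4 tins lie in a row along y, 56 mm apart) from the short bay (y -145 to -85). Lid open behind (+x)
- case_tin_bay (a point): centre of the long bay's floor, 6 mm above the bench; axes as the case. Fingers have most room closing along the case's x
- case_loupe_bay (a point): centre of the short bay's floor, 6 mm above the bench; 42 mm of room under the closed lid
- lid (a joint): opening angle of the lid, rad: 0 closed and clicked, about 0.08 when it only rests on the spring catch, 1.65 to 1.9 (its stop) at the start. The stiff, damped hinge keeps it open there; pushed from behind over to about 0.5 it falls slowly by itself onto the catch
- lid_hinge (a point): middle of the hinge line, along the case's y at the top of its rear wall, 26 mm above the bench. At angle q the free edge is 106 mm from it, towards the case's -x by cos q and up by sin q. The lid is a hollow cover 26 mm deep: its flat outer face lies 26 mm off the plane through hinge and edge, above it when closed, behind it when open
- lid_press (a point): point on the lid's outer face, 12 mm from its free front edge, midway along; 52 mm above the bench when closed; moves with the lid. Pressing down here, the catch clicks at roughly 7 N; 20 N is harmless
- button_left (a joint): angle of the left turnbutton (at the case's +y), rad: 0 (start within 0.25) lengthwise along the case's front, clear of the lid; +1.57 or -1.57 across the lid's edge; turns either way (positive = counterclockwise from above), stops at 1.6, light friction, stays where left
- turnbutton_left (a point): centre of the left turnbutton's top, on its upright pivot, 72 mm above the bench; in the case's frame at x -66, y 100. It is a steel bar 56 mm long (along this point's y axis), 11 mm thick, 18 mm tall, pivoted in its middle; its underside is 2 mm above the closed lid
- button_right (a joint): the same for the right turnbutton (at the case's -y)
- turnbutton_right (a point): the same for the right turnbutton, 100 mm to the -y side
- tin_0: round white-metal parts tin, 47 mm across, 14 mm tall, about 30 g, origin at the centre of its underside, z up; its solid shape is nearly a 40 mm square with sides along its x and y axes (inside the drawn circle; its corners stand out 5 mm), so grip it across its x or y axis. May be absent (None from the start)
- tin_1: round white-metal parts tin, 47 mm across, 14 mm tall, about 30 g, origin at the centre of its underside, z up; its solid shape is nearly a 40 mm square with sides along its x and y axes (inside the drawn circle; its corners stand out 5 mm), so grip it across its x or y axis. May be absent (None from the start)
- tin_2: round white-metal parts tin, 47 mm across, 14 mm tall, about 30 g, origin at the centre of its underside, z up; its solid shape is nearly a 40 mm square with sides along its x and y axes (inside the drawn circle; its corners stand out 5 mm), so grip it across its x or y axis. May be absent (None from the start)
- tin_3: round white-metal parts tin, 47 mm across, 14 mm tall, about 30 g, origin at the centre of its underside, z up; its solid shape is nearly a 40 mm square with sides along its x and y axes (inside the drawn circle; its corners stand out 5 mm), so grip it across its x or y axis. May be absent (None from the start)
- loupe: black eye loupe, a cup 38 mm across its rim at the top, narrower (about 25 mm) at its foot, 33 mm tall, 30 g, open end up, origin at the centre of its foot, z from foot to rim; grip it across, near the rim. May stand or lie in its bay; knocked over, it may be gripped across its axis. May be absent (None from the start)
- blower: bystander: red rubber hand blower, 53 mm wide, 116 mm tall, standing
- solvent_bottle: bystander: brown glass bottle with black cap, 46 mm wide, 96 mm tall
There are look-alikes about, which are no part of the job. Several things have the shape of the loupe; the one meant has the colours described above. Leave any orange look-alike of the tin_0 alone.

How it is judged:
On the way, in this order (a step that is already met when the one before it is completed fails the run):
1. every tin lies flat in the long bay and the loupe is down in the short bay (x of tin_0 in the frame of case between -0.04 and 0.04 m and y of tin_0 in the frame of case between -0.081 and 0.145 m and z of each of tin_0, tin_1, tin_2, tin_3 in the frame of case below 0.013 m and angle between each of tin_0, tin_1, tin_2, tin_3's own z axis and vertical below 0.2 rad and x of tin_1 in the frame of case between -0.04 and 0.04 m and y of tin_1 in the frame of case between -0.081 and 0.145 m and x of tin_2 in the frame of case between -0.04 and 0.04 m and y of tin_2 in the frame of case between -0.081 and 0.145 m and x of tin_3 in the frame of case between -0.04 and 0.04 m and y of tin_3 in the frame of case between -0.081 and 0.145 m and x of loupe in the frame of case between -0.05 and 0.05 m and y of loupe in the frame of case between -0.15 and -0.081 m and z of loupe in the frame of case below 0.03 m), for 0.2 s.
2. the lid is pressed down past its catch (value of joint lid below 0.03 rad), for 0.3 s.
3. both turnbuttons are turned across the lid's edge (value of joint lid below 0.03 rad and (value of joint button_left above 1.3 rad or value of joint button_left below -1.3 rad) and (value of joint button_right above 1.3 rad or value of joint button_right below -1.3 rad)), for 0.2 s.
At the end, for the whole second after the job is handed in: Each tin present lies flat (0.2 rad) on the long bay's floor (within 7 mm; centre within 40 mm of the mid-line); the loupe is down inside the short bay, standing or lying; lid clicked shut (under 0.03 rad); both turnbuttons across its edge (1.3 rad or more from lengthwise) (all of step 1 and all of step 3); the robot touches nothing.
It fails at once if a bystander is pushed more than 40 mm from its place (distance of any of blower, solvent_bottle from where it was at the start of the episode above 0.04 m).
Of tin_0, tin_1, tin_2, tin_3, loupe only 3 to 5 are there at a start; the rules pass over those that are not, and their reading is None.
At some moment in a run one of tin_0, tin_1, tin_2, tin_3 may be knocked a few centimetres aside while the robot is not near it.
Once in a run the grip may slacken for a moment while it holds something.
It also fails if it takes over 208 s, if anything falls off the work surface, if the arm or the gripper's body presses on something with over 40 N, if the wrist force passes 120 N, or if a joint passes its speed limit or range.

## Working session

There is one attempt and no reset: what is moved stays moved. The work goes in short steps, Python scripts to look and compute and a tool call to move; the robot and the scene stay as the last step left them, time stands still between calls to the robot, and variables do not carry over. Pictures are saved under pics/ and viewed, at most 14 in all, crops included, and the job is handed in when it is done.

Besides the shell and the picture viewer there is one more tool, called after "Call:" in YAML: its name, and indented under it one key for each argument. play_rows: Moves the arm, as the interface text tells. Its arguments: {"type":"object","properties":{"rows":{"type":"array","items":{"type":"array"}},"claw":{"type":"number"},"newtons":{"type":"number"}},"required":["rows"]}

```bash
mkdir -p pics; ls; cat > h.py <<'E'
import numpy as np, cv2, json
from workcell import bot, cams
from scipy.spatial.transform import Rotation as R
def shot(name, fn=None):
    s=bot.read_state(); c=cams.read_camera(name)
    if 'mount' in c and 'T' not in c:
        T=np.eye(4); T[:3,:3]=R.from_rotvec(s['tcp_rot']).as_matrix(); T[:3,3]=s['tool_pos']
        c['T']=T@np.array(c['mount'])
    if fn:
        cv2.imwrite('pics/'+fn+'.png', c['image'][:,:,::-1])
        np.savez('pics/'+fn+'.npz', img=c['image'],K=c['K'],k1=c['k1'],T=c['T'])
    return c
def load(fn):
    d=np.load('pics/'+fn+'.npz'); return {'image':d['img'],'K':d['K'],'k1':float(d['k1']),'T':d['T']}
def ray(c,u,v):
    K=np.array(c['K']); d=np.array([(u-K[0,2])/K[0,0],(v-K[1,2])/K[1,1]]); p=d.copy()
    for _ in range(30): p=d/(1+c['k1']*(p@p))
    T=np.array(c['T']); return T[:3,3], T[:3,:3]@np.array([p[0],p[1],1])
def pix2w(c,u,v,z):
    o,d=ray(c,u,v); return o+d*(z-o[2])/d[2]
def w2pix(c,P):
    T=np.array(c['T']); q=T[:3,:3].T@(np.array(P)-T[:3,3]); p=q[:2]/q[2]; p=p*(1+c['k1']*(p@p)); K=np.array(c['K'])
    return np.array([K[0,0]*p[0]+K[0,2],K[1,1]*p[1]+K[1,2]])
def crop(c,fn,u0,v0,u1,v1,s):
    cv2.imwrite('pics/'+fn+'.png', cv2.resize(c['image'][v0:v1,u0:u1,::-1],None,fx=s,fy=s,interpolation=cv2.INTER_CUBIC))
def move(P,yaw=None,rotm=None):
    """units to go from the present pose to P with tool down, tool x-axis yaw (world)"""
    s=bot.read_state(); R0=R.from_rotvec(s['tcp_rot'])
    sh=R0.inv().apply(np.array(P)-s['tool_pos'])/0.25
    if rotm is None and yaw is not None:
        rotm=np.array([[np.cos(yaw),np.sin(yaw),0],[np.sin(yaw),-np.cos(yaw),0],[0,0,-1]])
    t=(R0.inv()*R.from_matrix(rotm)).as_rotvec()/np.radians(45) if rotm is not None else np.zeros(3)
    n=np.linalg.norm(sh)*250/41.7
    print('shift',sh.round(3),'turn',t.round(3),'rows>=',round(n,1),round(np.linalg.norm(t)*45/7.16,1))
E
python3 - <<'E'
from h import *
s=bot.read_state(); print(s)
print(R.from_rotvec(s['tcp_rot']).as_matrix().round(3))
for n in('top','scene'):
    c=shot(n,n+'0'); print(n,c['K'],c['k1'],c['T'])
E
```

```text
pics
{'time': 0.0, 'q': array([-1.19087281e+00,  2.64731988e-01,  1.60537712e+00, -2.90236727e-06,
        1.27371405e+00, -3.69350948e-02]), 'joint_vel': array([-0.00011659,  0.00138169,  0.00154089,  0.00112113,  0.00095025,
        0.00021047]), 'joint_torque': array([ 4.53953890e-04, -5.15105474e+01, -3.67319548e+01, -7.96495942e-05,
        1.28936057e-02, -1.13822765e-07]), 'tool_pos': array([ 0.27300308, -0.61652246,  0.22997462]), 'tcp_rot': array([-3.07144950e+00, -6.49615835e-01,  6.01790074e-04]), 'wrist_force': array([ 0.30307651,  0.86297333, -0.2895004 ]), 'torque': array([-0.04723544,  0.00406162,  0.06974753]), 'grip_force': 0.0, 'width': 0.9989580371886128}
[[ 0.914  0.405 -0.001]
 [ 0.405 -0.914  0.002]
 [ 0.    -0.002 -1.   ]]
top [[586.3630864    0.         317.81215868]
 [  0.         586.3630864  241.79834848]
 [  0.           0.           1.        ]] 0.0019285890455813714 [[ 0.01746681 -0.99255757  0.12051716  0.37306681]
 [-0.99981252 -0.01633145  0.01040212 -0.01796572]
 [-0.00835648 -0.12067626 -0.99265674  1.60350764]
 [ 0.          0.          0.          1.        ]]
scene [[528.68926797   0.         318.91545019]
 [  0.         528.68926797 241.02450311]
 [  0.           0.           1.        ]] -0.05936246513075369 [[-0.73171197 -0.27772429  0.62246832 -0.25098579]
 [-0.68139111  0.32138975 -0.65758253  0.86156426]
 [-0.01742829 -0.90530539 -0.42440359  0.61081156]
 [ 0.          0.          0.          1.        ]]
```

View pics/top0.png

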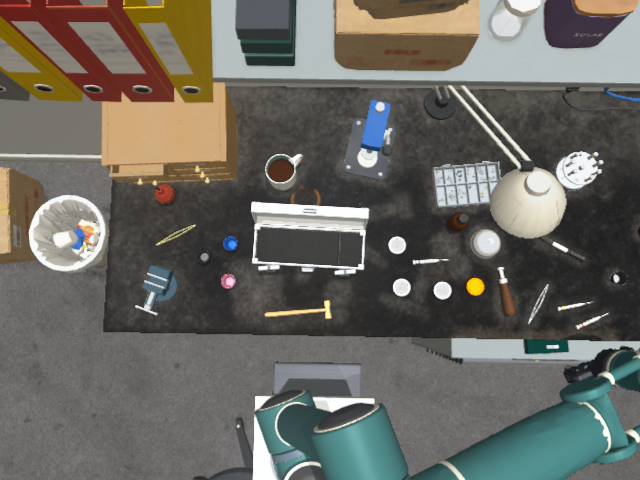

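View pics/scene0.png

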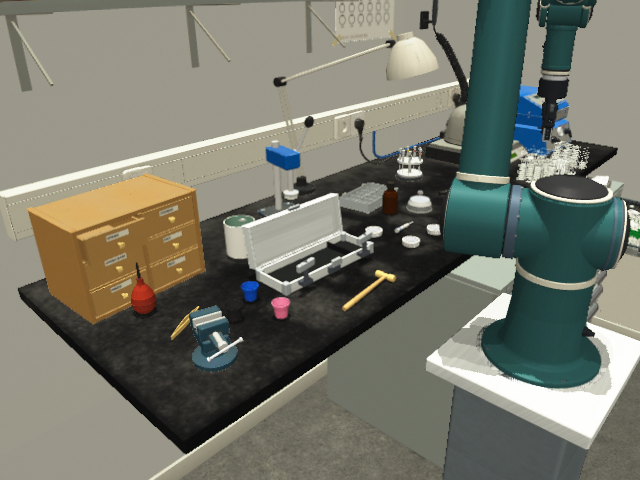

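```bash
python3 - <<'E'
from h import *
c=load('top0')
crop(c,'c1',180,190,380,310,4)
crop(c,'c2',370,220,500,310,6)
a=c['image'][250:310,590:640]
for n,(u,v,z) in dict(t1=(397,245,.014),t2=(402,287,.014),t3=(443,290,.014),org=(475,287,.014),loupe=(204,258,.03),blow=(165,194,.05),bott=(459,221,.09),thing=(618,278,.03)).items(): print(n,pix2w(c,u,v,z).round(3))
E
```

```text
t1 [ 0.561 -0.217  0.014]
t2 [ 0.447 -0.231  0.014]
t3 [ 0.441 -0.341  0.014]
org [ 0.45  -0.428  0.014]
loupe [0.515 0.305 0.03 ]
blow [0.685 0.413 0.05 ]
bott [ 0.617 -0.369  0.09 ]
thing [ 0.48  -0.805  0.03 ]
```

View pics/c1.png

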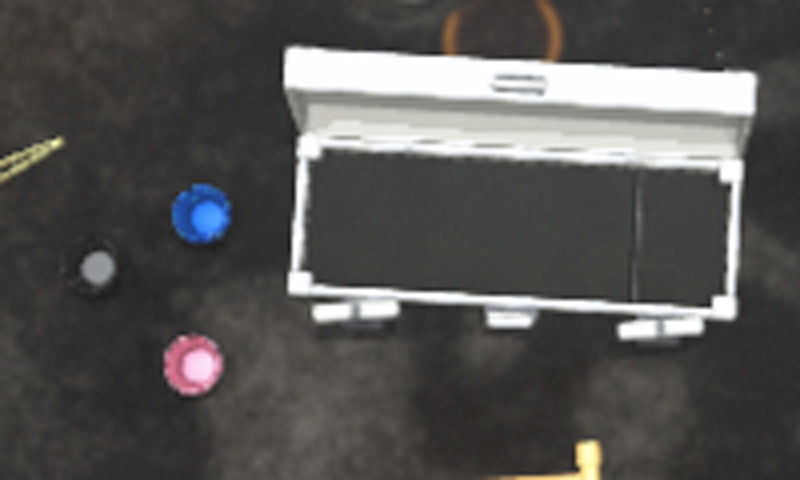

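View pics/c2.png

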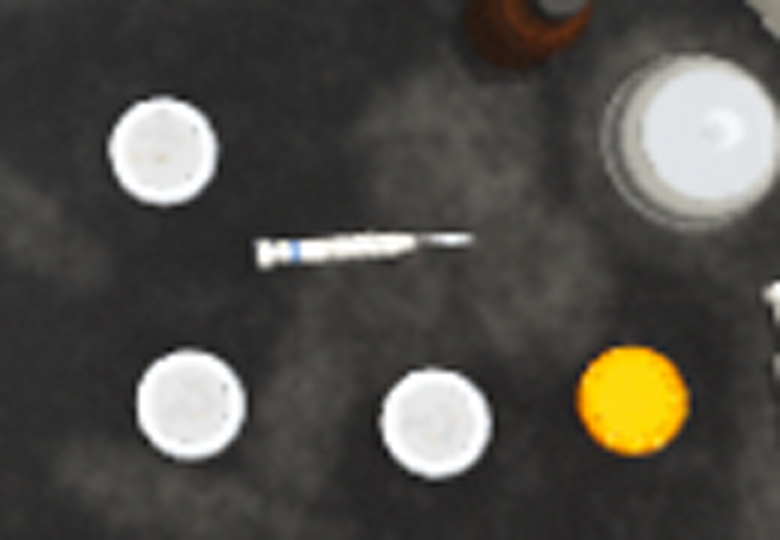

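```bash
cat >> h.py <<'E'
def casefit(c,pts,uv):
    from scipy.optimize import least_squares
    def f(p):
        cs,sn=np.cos(p[2]),np.sin(p[2])
        return np.concatenate([w2pix(c,[p[0]+cs*a-sn*b,p[1]+sn*a+cs*b,z])-q for (a,b,z),q in zip(pts,uv)])
    r=least_squares(f,[0.57,0,0]); return r.x,r.fun.reshape(-1,2)
E
python3 - <<'E'
from h import *
c=load('top0')
pts=[(-.053,.150,.026),(-.053,-.15,.026),(-.066,.1,.072),(-.066,-.1,.072),(.0,-.083,.022)]
uv=[(289,294),(737,319),(356,312),(661,328),(637,235)]
uv=[np.array([180+u/4,190+v/4]) for u,v in uv]
p,r=casefit(c,pts,uv); print(p,r.round(1))
E
```

```text
[ 0.54998283  0.02213672 -0.03719052] [[ 0.2  0. ]
 [-0.7 -0.2]
 [ 0.1  0. ]
 [ 0.1  0.1]
 [ 0.3  0.1]]
```

```bash
python3 - <<'E'
from h import *
move([.44,-.28,.30],yaw=0.0)
c=cams.read_camera('wrist'); print(np.array(c['mount']).round(3),c['K'],c['k1'])
E
```

```text
shift [ 1.156 -0.961 -0.278] turn [-0.003  0.001  0.531] rows>= 9.2 3.3
[[ 0.001 -0.965 -0.263  0.066]
 [ 1.     0.002 -0.002  0.001]
 [ 0.002 -0.263  0.965 -0.142]
 [ 0.     0.     0.     1.   ]] [[393.51788031   0.         316.40153227]
 [  0.         393.51788031 242.52489048]
 [  0.           0.           1.        ]] 0.012888573966521615
```

Call:
play_rows:
  rows:
    - [[0.15,-0.12,-0.2],[0,0,0.1]]
    - [[0.3,-0.25,-0.28],[0,0,0.25]]
    - [[0.45,-0.38,-0.28],[0,0,0.4]]
    - [[0.6,-0.5,-0.28],[0,0,0.53]]
    - [[0.72,-0.6,-0.28],[0,0,0.53]]
    - [[0.84,-0.7,-0.28],[0,0,0.53]]
    - [[0.95,-0.8,-0.28],[0,0,0.53]]
    - [[0.95,-0.8,-0.28],[0,0,0.53]]
    - [[0.95,-0.8,-0.28],[0,0,0.53]]
  claw: 1

```text
time: 0.9
tool_pos: [0.4117, -0.3323, 0.3014]
tcp_rot: [-3.138, -0.009, -0.003]
wrist_force: [0.1, -0.2, -0.7]
width: 1.002
grip_force: 0.0
```

```bash
python3 - <<'E'
from h import *
s=bot.read_state(); print(s['time'],s['tool_pos'],R.from_rotvec(s['tcp_rot']).as_matrix().round(3), s['wrist_force'])
c=shot('wrist','w1')
E
```

```text
0.9 [ 0.41174397 -0.33232221  0.3014369 ] [[ 1.     0.006  0.002]
 [ 0.006 -1.     0.003]
 [ 0.002 -0.003 -1.   ]] [ 0.08737915 -0.24000517 -0.67163895]
```

View pics/w1.png

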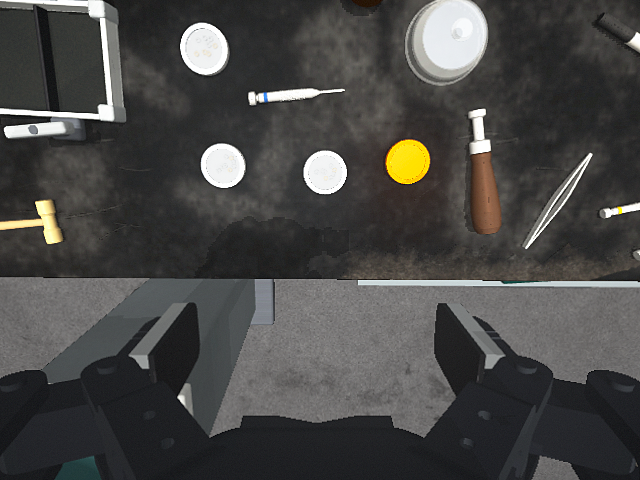

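```bash
python3 - <<'E'
from h import *
c=load('w1'); out=[]
for n,(u,v) in dict(A=(204,49),B=(223,165),C=(325,171)).items():
    im=c['image'][v-30:v+30,u-30:u+30,::-1]
    im=np.clip((im.astype(float)-110)*1.75,0,255).astype(np.uint8)
    out.append(cv2.resize(im,None,fx=4.4,fy=4.4,interpolation=cv2.INTER_CUBIC))
    g=c['image'][v-30:v+30,u-30:u+30].mean(2)>120
    m=cv2.moments(g.astype(np.uint8)); uc,vc=u-30+m['m10']/m['m00'],v-30+m['m01']/m['m00']
    print(n,uc,vc,pix2w(c,uc,vc,.009).round(4))
cv2.imwrite('pics/tins.png',np.hstack(out))
E
```

```text
A 203.64044943820224 48.31511746680286 [ 0.5615 -0.2167  0.009 ]
B 222.55054036872218 165.08010171646535 [ 0.446  -0.2291  0.009 ]
C 324.567174056916 171.87359364659167 [ 0.4396 -0.3401  0.009 ]
```

View pics/tins.png

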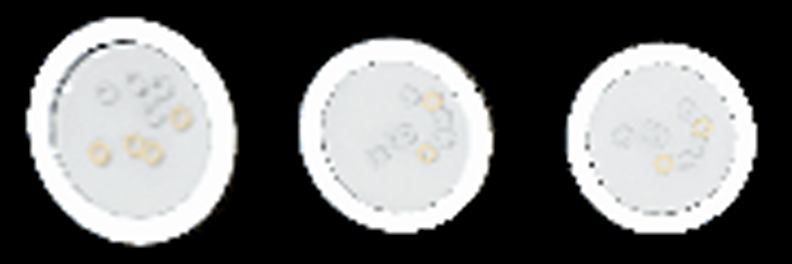

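```bash
python3 - <<'E'
from h import *
move([.5615,-.2165,.10],yaw=1.534)
E
```

```text
shift [ 0.606 -0.471  0.806] turn [ 0.000e+00 -1.000e-03 -1.946e+00] rows>= 6.7 12.2
```

Call:
play_rows:
  rows:
    - [[0.1,-0.08,0.1],[0,0,-0.15]]
    - [[0.2,-0.15,0.2],[0,0,-0.3]]
    - [[0.3,-0.23,0.3],[0,0,-0.45]]
    - [[0.4,-0.31,0.4],[0,0,-0.6]]
    - [[0.5,-0.39,0.5],[0,0,-0.75]]
    - [[0.6,-0.47,0.6],[0,0,-0.9]]
    - [[0.6,-0.47,0.6],[0,0,-0.97]]

```text
time: 1.53
tool_pos: [0.5592, -0.217, 0.1444]
tcp_rot: [-2.905, -1.177, 0.008]
wrist_force: [-1.3, -0.5, -1.9]
width: 1.001
grip_force: 0.0
```

```bash
python3 - <<'E'
from h import *
move([.5615,-.2165,.10],yaw=1.534)
E
```

```text
shift [0.008 0.007 0.178] turn [-0.011 -0.002 -0.973] rows>= 1.1 6.1
```

Call:
play_rows:
  rows:
    - [[0,0,0.05],[0,0,-0.15]]
    - [[0,0,0.1],[0,0,-0.3]]
    - [[0,0,0.15],[0,0,-0.45]]
    - [[0,0,0.18],[0,0,-0.6]]
    - [[0,0,0.18],[0,0,-0.75]]
    - [[0,0,0.18],[0,0,-0.9]]
    - [[0,0,0.18],[0,0,-0.973]]
    - [[0,0,0.18],[0,0,-0.973]]
    - [[0,0,0.18],[0,0,-0.973]]
    - [[0,0,0.18],[0,0,-0.973]]

```text
time: 2.37
tool_pos: [0.5592, -0.2213, 0.1061]
tcp_rot: [-2.272, -2.169, 0.0]
wrist_force: [-0.6, -0.2, -0.4]
width: 1.0
grip_force: 0.0
```

```bash
python3 - <<'E'
from h import *
c=shot('wrist','w2')
g=(c['image'].mean(2)>120).astype(np.uint8)
n,l,st,ce=cv2.connectedComponentsWithStats(g)
for i in range(1,n):
    if 300<st[i][4]<20000: print(st[i],ce[i].round(1),pix2w(c,*ce[i],.009).round(4))
move([.5615,-.2165,0.0],yaw=1.534)
print(w2pix(c,[.5615,-.2165,.014]))
E
```

```text
[  175     0   423    88 17530] [412.2  40.7] [ 0.6169 -0.1076  0.009 ]
[ 282  202   76   75 4425] [319.2 239. ] [ 0.5608 -0.2182  0.009 ]
[ 100  229   80   74 4582] [139.9 265. ] [ 0.4455 -0.2302  0.009 ]
[ 244  301   35  115 1399] [262.2 349. ] [ 0.5187 -0.2936  0.009 ]
shift [0.019 0.008 0.425] turn [-0.     0.    -0.012] rows>= 2.5 0.1
[320.33769272 238.34208769]
```

View pics/w2.png

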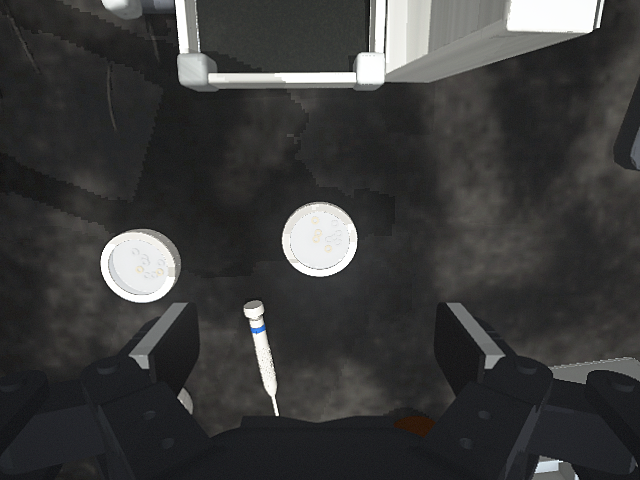

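Call:
play_rows:
  rows:
    - [[0.01,0.006,0.12],[0,0,0]]
    - [[0.014,0.006,0.25],[0,0,0]]
    - [[0.014,0.006,0.34],[0,0,0]]
    - [[0.014,0.006,0.39],[0,0,0]]
    - [[0.014,0.006,0.41],[0,0,0]]
    - [[0.014,0.006,0.42],[0,0,0]]
    - [[0.014,0.006,0.42],[0,0,0]]
    - [[0.014,0.006,0.42],[0,0,0]]
    - [[0.014,0.006,0.42],[0,0,0]]

```text
time: 3.17
tool_pos: [0.5626, -0.2179, 0.0031]
tcp_rot: [2.268, 2.17, 0.002]
wrist_force: [0.3, -1.0, 0.7]
width: 1.002
grip_force: 0.0
```

Call:
play_rows:
  rows:
    - [[0,0,0],[0,0,0]]
    - [[0,0,0],[0,0,0]]
    - [[0,0,0],[0,0,0]]
    - [[0,0,0],[0,0,0]]
    - [[0,0,0],[0,0,0]]
    - [[0,0,0],[0,0,0]]
    - [[0,0,0],[0,0,0]]
    - [[0,0,0],[0,0,0]]
    - [[0,0,0],[0,0,0]]
    - [[0,0,0],[0,0,0]]
    - [[0,0,0],[0,0,0]]
    - [[0,0,0],[0,0,0]]
  claw: -1
  newtons: 40

```text
time: 4.17
tool_pos: [0.5616, -0.2174, 0.0029]
tcp_rot: [2.269, 2.171, 0.001]
wrist_force: [-2.3, 1.6, 7.5]
width: 0.582
grip_force: 40.0
```

```bash
python3 - <<'E'
from h import *
s=bot.read_state(); print(s['width'],s['grip_force'],s['wrist_force'],s['torque'])
c=shot('wrist','w3'); crop(c,'w3c',150,180,490,380,2)
E
```

```text
0.5823202350079972 39.9840297549963 [-2.25467882  1.57510758  7.49716095] [0.14330332 0.42090217 0.06385044]
```

View pics/w3c.png

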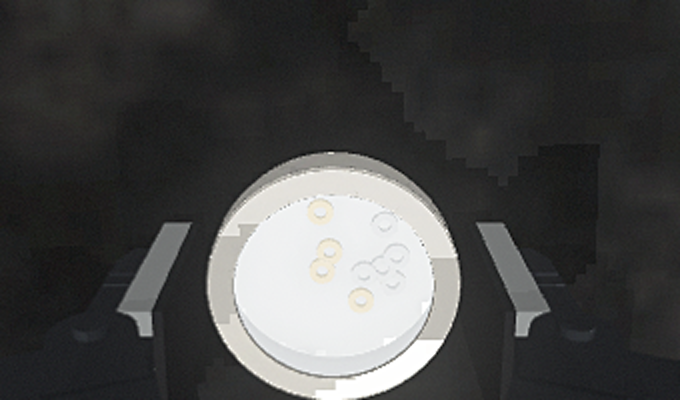

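```bash
python3 - <<'E'
from h import *
for f,box,cen in(('w2',(282,202,358,277),(319.2,239.)),('w3',(250,250,380,380),None)):
    c=load(f); u0,v0,u1,v1=box; im=c['image'][v0:v1,u0:u1].astype(int)
    d=((im[...,0]-im[...,2]>18)&(im[...,0]>150)).astype(np.uint8)
    n,l,st,ce=cv2.connectedComponentsWithStats(d)
    for i in range(1,n):
        if st[i][4]>=5:
            p=pix2w(c,ce[i][0]+u0,ce[i][1]+v0,.008); print(f,st[i][4],(ce[i]+[u0,v0]).round(1),p[:2].round(4))
E
```

```text
w2 32 [314.5 220. ] [ 0.5584 -0.2061]
w2 61 [316.7 235.9] [ 0.5593 -0.2163]
w2 31 [328.  248.3] [ 0.566  -0.2248]
w3 102 [309.5 285.5] [ 0.5594 -0.2054]
w3 185 [312.4 310.2] [ 0.56   -0.2154]
w3 98 [329.9 329.7] [ 0.5664 -0.2238]
```

Call:
play_rows:
  rows:
    - [[0,0,0],[0,0,0]]
    - [[0,0,0],[0,0,0]]
    - [[0,0,0],[0,0,0]]
    - [[0,0,0],[0,0,0]]
    - [[0,0,0],[0,0,0]]
    - [[0,0,0],[0,0,0.14]]
    - [[0,0,0],[0,0,0.28]]
    - [[0,0,0],[0,0,0.42]]
    - [[0,0,0],[0,0,0.42]]
    - [[0,0,0],[0,0,0.42]]
  claw: 0.6

```text
time: 5.05
tool_pos: [0.561, -0.2171, 0.0011]
tcp_rot: [-2.593, -1.773, 0.0]
wrist_force: [-0.3, 0.3, -0.4]
width: 0.799
grip_force: 0.0
```

Call:
play_rows:
  rows:
    - [[0,0,0],[0,0,0]]
    - [[0,0,0],[0,0,0]]
    - [[0,0,0],[0,0,0]]
    - [[0,0,0],[0,0,0]]
    - [[0,0,0],[0,0,0]]
    - [[0,0,0],[0,0,0]]
    - [[0,0,0],[0,0,0]]
    - [[0,0,0],[0,0,0]]
  claw: -1
  newtons: 30

```text
time: 5.72
tool_pos: [0.5611, -0.2172, 0.0019]
tcp_rot: [-2.594, -1.772, 0.0]
wrist_force: [-1.9, 1.0, 5.6]
width: 0.624
grip_force: 30.6
```

Call:
play_rows:
  rows:
    - [[0,0,0],[0,0,0]]
    - [[0,0,0],[0,0,0]]
    - [[0,0,0],[0,0,0]]
    - [[0,0,0],[0,0,0]]
    - [[0,0,0],[0,0,-0.14]]
    - [[0,0,0],[0,0,-0.28]]
    - [[0,0,0],[0,0,-0.42]]
    - [[0,0,0],[0,0,-0.56]]
    - [[0,0,0],[0,0,-0.7]]
    - [[0,0,0],[0,0,-0.84]]
    - [[0,0,0],[0,0,-0.84]]
    - [[0,0,0],[0,0,-0.84]]
  claw: 0.6

```text
time: 6.72
tool_pos: [0.561, -0.2171, 0.0011]
tcp_rot: [-1.886, -2.512, 0.0]
wrist_force: [-0.0, 0.2, 0.1]
width: 0.804
grip_force: 0.0
```

Call:
play_rows:
  rows:
    - [[0,0,0],[0,0,0]]
    - [[0,0,0],[0,0,0]]
    - [[0,0,0],[0,0,0]]
    - [[0,0,0],[0,0,0]]
    - [[0,0,0],[0,0,0]]
    - [[0,0,0],[0,0,0]]
    - [[0,0,0],[0,0,0]]
    - [[0,0,0],[0,0,0]]
  claw: -1
  newtons: 30

```text
time: 7.38
tool_pos: [0.5613, -0.2173, 0.0016]
tcp_rot: [1.882, 2.514, 0.0]
wrist_force: [0.4, -0.3, 2.7]
width: 0.478
grip_force: 29.0
```

```bash
cat >> h.py <<'E'
CP=np.array([.550,.0221,-.0372])
def cw(x,y,z):
    c,s=np.cos(CP[2]),np.sin(CP[2]); return [CP[0]+c*x-s*y,CP[1]+s*x+c*y,z]
YAW=np.pi/2+CP[2]
E
python3 - <<'E'
from h import *
print(cw(0,98,0),cw(0,.098,.1)); move(cw(0,.098,.12),yaw=YAW)
move(cw(0,.098,.008),yaw=YAW)
E
```

```text
[np.float64(4.194759236992182), np.float64(97.95429965927632), 0] [np.float64(0.5536447592369922), np.float64(0.1200321996592763), 0.1]
shift [ 1.303  0.351 -0.474] turn [0.001 0.    0.411] rows>= 8.6 2.6
shift [ 1.303  0.351 -0.026] turn [0.001 0.    0.411] rows>= 8.1 2.6
```

Call:
play_rows:
  rows:
    - [[0,0,-0.1],[0,0,0]]
    - [[0,0,-0.22],[0,0,0]]
    - [[0.02,0,-0.36],[0,0,0]]
    - [[0.1,0.02,-0.47],[0,0,0.1]]
    - [[0.22,0.06,-0.48],[0,0,0.2]]
    - [[0.36,0.1,-0.48],[0,0,0.3]]
    - [[0.5,0.13,-0.48],[0,0,0.41]]
    - [[0.64,0.17,-0.48],[0,0,0.41]]
    - [[0.78,0.21,-0.48],[0,0,0.41]]
    - [[0.9,0.24,-0.48],[0,0,0.41]]
    - [[0.98,0.26,-0.48],[0,0,0.41]]
    - [[1.0,0.27,-0.48],[0,0,0.41]]
    - [[1.0,0.27,-0.48],[0,0,0.41]]
  newtons: 60

```text
time: 8.47
tool_pos: [0.555, 0.0431, 0.1208]
tcp_rot: [-2.258, -2.184, 0.001]
wrist_force: [0.3, -0.3, -0.4]
width: 0.464
grip_force: 58.1
```

```bash
python3 - <<'E'
from h import *
move(cw(0,.098,.009),yaw=YAW)
c=shot('wrist','w4')
E
```

```text
shift [ 0.307 -0.015  0.447] turn [-0.001  0.     0.005] rows>= 3.3 0.0
```

View pics/w4.png

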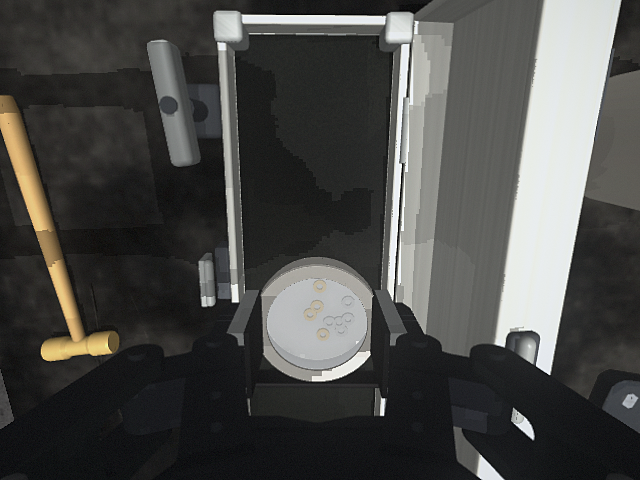

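```bash
python3 - <<'E'
from h import *
c=load('w4')
for n,P,uv in (('FL',(-.053,.15,.027),(214,13)),('RL',(.053,.15,.027),(413,13)),('btn',(-.066,.1,.072),(169,105)),('pressedge',(-.048,.0,.026),(232,200))):
    print(n,pix2w(c,*uv,P[2]).round(4),np.round(cw(*P),4))
E
```

```text
FL [0.5041 0.1738 0.027 ] [0.5026 0.174  0.027 ]
RL [0.6105 0.1703 0.027 ] [0.6085 0.17   0.027 ]
btn [0.4897 0.1246 0.072 ] [0.4878 0.1245 0.072 ]
pressedge [0.5044 0.073  0.026 ] [0.502  0.0239 0.026 ]
```

Call:
play_rows:
  rows:
    - [[0.1,-0.004,0],[0,0,0]]
    - [[0.22,-0.009,0.03],[0,0,0]]
    - [[0.29,-0.009,0.13],[0,0,0]]
    - [[0.307,-0.009,0.25],[0,0,0]]
    - [[0.307,-0.009,0.35],[0,0,0]]
    - [[0.307,-0.009,0.41],[0,0,0]]
    - [[0.307,-0.009,0.435],[0,0,0]]
    - [[0.307,-0.009,0.447],[0,0,0]]
    - [[0.307,-0.009,0.447],[0,0,0]]
    - [[0.307,-0.009,0.447],[0,0,0]]

```text
time: 9.35
tool_pos: [0.5572, 0.1179, 0.0106]
tcp_rot: [2.262, 2.179, 0.002]
wrist_force: [0.6, 0.3, -0.3]
width: 0.464
grip_force: 58.1
```

Call:
play_rows:
  rows:
    - [[0,0,0],[0,0,0]]
    - [[0,0,0],[0,0,0]]
    - [[0,0,0],[0,0,0]]
    - [[0,0,0],[0,0,0]]
    - [[0,0,-0.1],[0,0,0]]
    - [[0,0,-0.25],[0,0,0]]
    - [[0,0,-0.4],[0,0,0]]
    - [[0,0,-0.46],[0,0,0]]
    - [[0,0,-0.46],[0,0,0]]
  claw: 0.2

```text
time: 10.1
tool_pos: [0.5601, 0.1193, 0.1307]
tcp_rot: [2.257, 2.177, 0.014]
wrist_force: [1.0, 1.0, 0.1]
width: 0.602
grip_force: 0.0
```

```bash
sed -i 's/CP=np.array(\[.550,/CP=np.array([.5515,/' h.py; cat >> h.py <<'E'
def tins(c):
    g=(c['image'].min(2)>130).astype(np.uint8)
    n,l,st,ce=cv2.connectedComponentsWithStats(g)
    for i in range(1,n):
        if 120<st[i][4]<500 and abs(st[i][2]-st[i][3])<5: print(st[i],ce[i].round(1),pix2w(c,*ce[i],.009).round(4))
E
python3 - <<'E'
from h import *
c=shot('top','top1'); tins(c)
move([.446,-.2295,.10],yaw=YAW)
E
```

```text
[357 148  21  20 309] [366.9 157.9] [ 0.8043 -0.1339  0.009 ]
[393 278  18  19 254] [401.3 287. ] [ 0.447  -0.2296  0.009 ]
[433 281  19  19 260] [442.2 290.1] [ 0.4405 -0.3402  0.009 ]
[135 291  23  24 153] [147.8 304. ] [0.3892 0.4565 0.009 ]
shift [-1.41  -0.399  0.107] turn [ 0.008 -0.002  0.001] rows>= 8.8 0.1
```

Call:
play_rows:
  rows:
    - [[-0.1,0,0],[0,0,0]]
    - [[-0.25,-0.05,0],[0,0,0]]
    - [[-0.41,-0.1,0],[0,0,0]]
    - [[-0.57,-0.15,0],[0,0,0]]
    - [[-0.73,-0.2,0],[0,0,0]]
    - [[-0.88,-0.25,0],[0,0,0]]
    - [[-0.96,-0.28,0],[0,0,0]]
    - [[-1,-0.3,0],[0,0,0]]
    - [[-1,-0.3,0],[0,0,0]]
  claw: 1

```text
time: 10.9
tool_pos: [0.4698, -0.1297, 0.1229]
tcp_rot: [-2.263, -2.175, 0.003]
wrist_force: [-0.1, -0.6, -0.9]
width: 0.999
grip_force: 0.0
```

```bash
python3 - <<'E'
from h import *
move([.4465,-.2293,.001],yaw=YAW)
E
```

```text
shift [-0.402 -0.076  0.488] turn [-0.004 -0.001 -0.003] rows>= 3.8 0.0
```

Call:
play_rows:
  rows:
    - [[-0.1,-0.02,0],[0,0,0]]
    - [[-0.24,-0.05,0],[0,0,0]]
    - [[-0.36,-0.076,0.08],[0,0,0]]
    - [[-0.402,-0.076,0.2],[0,0,0]]
    - [[-0.402,-0.076,0.32],[0,0,0]]
    - [[-0.402,-0.076,0.42],[0,0,0]]
    - [[-0.402,-0.076,0.465],[0,0,0]]
    - [[-0.402,-0.076,0.488],[0,0,0]]
    - [[-0.402,-0.076,0.488],[0,0,0]]
    - [[-0.402,-0.076,0.488],[0,0,0]]

```text
time: 11.73
tool_pos: [0.4503, -0.228, 0.0032]
tcp_rot: [2.26, 2.181, 0.001]
wrist_force: [-0.1, 0.4, 0.4]
width: 0.999
grip_force: 0.0
```

Call:
play_rows:
  rows:
    - [[0,0,0],[0,0,0]]
    - [[0,0,0],[0,0,0]]
    - [[0,0,0],[0,0,0]]
    - [[0,0,0],[0,0,0]]
    - [[0,0,0],[0,0,0]]
    - [[0,0,0],[0,0,0]]
    - [[0,0,0],[0,0,0]]
    - [[0,0,0],[0,0,0]]
    - [[0,0,0],[0,0,0]]
    - [[0,0,0],[0,0,0]]
    - [[0,0,0],[0,0,0]]
  claw: -1
  newtons: 30

```text
time: 12.65
tool_pos: [0.4504, -0.229, 0.0046]
tcp_rot: [2.26, 2.179, 0.001]
wrist_force: [-1.9, 1.4, 8.4]
width: 0.56
grip_force: 27.0
```

Call:
play_rows:
  rows:
    - [[0,0,0],[0,0,0]]
    - [[0,0,0],[0,0,0]]
    - [[0,0,0],[0,0,0]]
    - [[0,0,0],[0,0,0]]
    - [[0,0,0],[0,0,-0.14]]
    - [[0,0,0],[0,0,-0.28]]
    - [[0,0,0],[0,0,-0.36]]
    - [[0,0,0],[0,0,-0.36]]
    - [[0,0,0],[0,0,-0.36]]
  claw: 0.6

```text
time: 13.4
tool_pos: [0.4491, -0.2283, 0.0024]
tcp_rot: [-1.934, -2.475, 0.0]
wrist_force: [0.2, 0.6, -0.3]
width: 0.805
grip_force: 0.0
```

Call:
play_rows:
  rows:
    - [[0,0,0],[0,0,0]]
    - [[0,0,0],[0,0,0]]
    - [[0,0,0],[0,0,0]]
    - [[0,0,0],[0,0,0]]
    - [[0,0,0],[0,0,0]]
    - [[0,0,0],[0,0,0]]
    - [[0,0,0],[0,0,0]]
    - [[0,0,0],[0,0,0]]
  claw: -1
  newtons: 30

```text
time: 14.07
tool_pos: [0.4494, -0.2284, 0.0026]
tcp_rot: [1.932, 2.477, 0.0]
wrist_force: [1.3, -0.2, 1.6]
width: 0.466
grip_force: 20.0
```

```bash
python3 - <<'E'
from h import *
s=bot.read_state(); print(s['width'],s['grip_force'])
move(cw(0,.032,.12),yaw=YAW)
E
```

```text
0.4655779686312935 20.029065907001495
shift [ 0.995  0.676 -0.47 ] turn [0.    0.    0.361] rows>= 7.7 2.3
```

Call:
play_rows:
  rows:
    - [[0,0,-0.1],[0,0,0]]
    - [[0,0,-0.22],[0,0,0]]
    - [[0.02,0.01,-0.36],[0,0,0]]
    - [[0.1,0.07,-0.47],[0,0,0.1]]
    - [[0.22,0.15,-0.48],[0,0,0.2]]
    - [[0.34,0.23,-0.48],[0,0,0.3]]
    - [[0.47,0.32,-0.48],[0,0,0.36]]
    - [[0.6,0.41,-0.48],[0,0,0.36]]
    - [[0.73,0.5,-0.48],[0,0,0.36]]
    - [[0.86,0.58,-0.48],[0,0,0.36]]
    - [[0.95,0.64,-0.48],[0,0,0.36]]
    - [[0.995,0.67,-0.48],[0,0,0.36]]
    - [[0.995,0.67,-0.48],[0,0,0.36]]
    - [[0.995,0.67,-0.48],[0,0,0.36]]
  newtons: 60

```text
time: 15.23
tool_pos: [0.5505, 0.0538, 0.122]
tcp_rot: [-2.259, -2.182, 0.002]
wrist_force: [-0.9, -0.5, 0.2]
width: 0.451
grip_force: 64.9
```

```bash
python3 - <<'E'
from h import *
s=bot.read_state(); print(s['width'],s['grip_force'],np.linalg.norm(s['joint_vel']))
move(cw(0,.032,.0095),yaw=YAW)
E
```

```text
0.4508519643276803 64.89238142967224 0.03911780397979016
shift [0.002 0.009 0.45 ] turn [-0.002  0.001  0.003] rows>= 2.7 0.0
```

Call:
play_rows:
  rows:
    - [[0,0.009,0.1],[0,0,0]]
    - [[0,0.009,0.22],[0,0,0]]
    - [[0,0.009,0.33],[0,0,0]]
    - [[0,0.009,0.4],[0,0,0]]
    - [[0,0.009,0.435],[0,0,0]]
    - [[0,0.009,0.45],[0,0,0]]
    - [[0,0.009,0.45],[0,0,0]]
    - [[0,0.009,0.45],[0,0,0]]

```text
time: 15.9
tool_pos: [0.5539, 0.0526, 0.0109]
tcp_rot: [2.262, 2.179, 0.001]
wrist_force: [0.1, 0.5, -0.1]
width: 0.452
grip_force: 64.9
```

Call:
play_rows:
  rows:
    - [[0,0,0],[0,0,0]]
    - [[0,0,0],[0,0,0]]
    - [[0,0,0],[0,0,0]]
    - [[0,0,0],[0,0,0]]
    - [[0,0,-0.1],[0,0,0]]
    - [[0,0,-0.25],[0,0,0]]
    - [[0,0,-0.4],[0,0,0]]
    - [[0,0,-0.46],[0,0,0]]
    - [[0,0,-0.46],[0,0,0]]
    - [[0,0,-0.46],[0,0,0]]
  claw: 0.2

```text
time: 16.73
tool_pos: [0.5544, 0.0538, 0.1266]
tcp_rot: [2.26, 2.179, 0.004]
wrist_force: [0.6, 0.4, -0.7]
width: 0.596
grip_force: 0.0
```

```bash
python3 - <<'E'
from h import *
c=shot('top','top2'); tins(c)
move([.440,-.340,.12],yaw=YAW)
E
```

```text
[357 148  21  20 310] [366.9 157.9] [ 0.8042 -0.1339  0.009 ]
[252 233  30  31 322] [265.3 244.9] [0.5559 0.1425 0.009 ]
[433 281  19  19 260] [442.2 290.1] [ 0.4405 -0.3402  0.009 ]
[135 291  23  24 154] [147.8 304. ] [0.3891 0.4567 0.009 ]
shift [-1.59  -0.394  0.019] turn [-0.     0.     0.001] rows>= 9.8 0.0
```

Call:
play_rows:
  rows:
    - [[-0.1,0,0],[0,0,0]]
    - [[-0.25,-0.05,0],[0,0,0]]
    - [[-0.41,-0.1,0],[0,0,0]]
    - [[-0.57,-0.15,0],[0,0,0]]
    - [[-0.73,-0.2,0],[0,0,-0.1]]
    - [[-0.88,-0.24,0],[0,0,-0.2]]
    - [[-0.96,-0.25,0],[0,0,-0.3]]
    - [[-1,-0.25,0],[0,0,-0.37]]
    - [[-1,-0.25,0],[0,0,-0.37]]
    - [[-1,-0.25,0],[0,0,-0.37]]
  claw: 1

```text
time: 17.62
tool_pos: [0.4802, -0.1936, 0.123]
tcp_rot: [-1.924, -2.479, 0.001]
wrist_force: [-0.3, 0.3, -0.5]
width: 0.999
grip_force: 0.0
```

```bash
python3 - <<'E'
from h import *
move([.440,-.340,.001])
E
```

```text
shift [-0.529 -0.3    0.487] turn [0. 0. 0.] rows>= 4.7 0.0
```

Call:
play_rows:
  rows:
    - [[-0.12,-0.07,0],[0,0,0]]
    - [[-0.26,-0.15,0],[0,0,0]]
    - [[-0.4,-0.23,0],[0,0,0]]
    - [[-0.5,-0.29,0.08],[0,0,0]]
    - [[-0.529,-0.302,0.2],[0,0,0]]
    - [[-0.529,-0.302,0.32],[0,0,0]]
    - [[-0.529,-0.302,0.42],[0,0,0]]
    - [[-0.529,-0.302,0.47],[0,0,0]]
    - [[-0.529,-0.302,0.49],[0,0,0]]
    - [[-0.529,-0.302,0.49],[0,0,0]]
    - [[-0.529,-0.302,0.49],[0,0,0]]

```text
time: 18.53
tool_pos: [0.4429, -0.3407, 0.0032]
tcp_rot: [1.92, 2.485, 0.0]
wrist_force: [0.5, -0.2, 0.6]
width: 1.004
grip_force: 0.0
```

Call:
play_rows:
  rows:
    - [[0,0,0],[0,0,0]]
    - [[0,0,0],[0,0,0]]
    - [[0,0,0],[0,0,0]]
    - [[0,0,0],[0,0,0]]
    - [[0,0,0],[0,0,0]]
    - [[0,0,0],[0,0,0]]
    - [[0,0,0],[0,0,0]]
    - [[0,0,0],[0,0,0]]
    - [[0,0,0],[0,0,0]]
    - [[0,0,0],[0,0,0]]
    - [[0,0,0],[0,0,0]]
  claw: -1
  newtons: 30

```text
time: 19.45
tool_pos: [0.4433, -0.3423, 0.0051]
tcp_rot: [1.92, 2.482, -0.001]
wrist_force: [-0.4, 0.7, 8.4]
width: 0.497
grip_force: 28.0
```

Call:
play_rows:
  rows:
    - [[0,0,0],[0,0,0]]
    - [[0,0,-0.03],[0,0,0]]
    - [[0,0,-0.1],[0,0,0]]
    - [[0,0,-0.22],[0,0,0]]
    - [[0,0,-0.36],[0,0,0]]
    - [[0,0,-0.46],[0,0,0]]
    - [[0,0,-0.48],[0,0,0]]
    - [[0,0,-0.48],[0,0,0]]
    - [[0,0,-0.48],[0,0,0]]
  newtons: 70

```text
time: 20.2
tool_pos: [0.4417, -0.3408, 0.1226]
tcp_rot: [1.922, 2.485, -0.0]
wrist_force: [0.6, -0.6, -0.7]
width: 0.468
grip_force: 67.6
```

```bash
python3 - <<'E'
from h import *
c=shot('wrist','w5'); crop(c,'w5c',200,180,440,420,2)
move(cw(0,-.034,.12),yaw=YAW)
E
```

```text
shift [1.161 0.753 0.006] turn [-0.002 -0.002  0.371] rows>= 8.3 2.3
```

View pics/w5c.png

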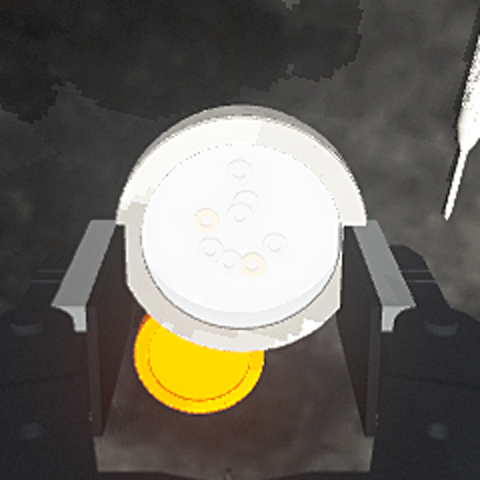

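Call:
play_rows:
  rows:
    - [[0.08,0.05,-0.01],[0,0,0.1]]
    - [[0.19,0.12,-0.01],[0,0,0.2]]
    - [[0.32,0.21,-0.01],[0,0,0.3]]
    - [[0.45,0.29,-0.01],[0,0,0.371]]
    - [[0.58,0.38,-0.01],[0,0,0.371]]
    - [[0.71,0.46,-0.01],[0,0,0.371]]
    - [[0.84,0.55,-0.01],[0,0,0.371]]
    - [[0.94,0.61,-0.01],[0,0,0.371]]
    - [[1.0,0.65,-0.01],[0,0,0.371]]
    - [[1.0,0.65,-0.01],[0,0,0.371]]
    - [[1.0,0.65,-0.01],[0,0,0.371]]

```text
time: 21.17
tool_pos: [0.5349, -0.057, 0.1228]
tcp_rot: [-2.257, -2.181, 0.004]
wrist_force: [-0.5, -0.7, 0.3]
width: 0.47
grip_force: 67.5
```

```bash
python3 - <<'E'
from h import *
s=bot.read_state(); print(s['width'],s['grip_force'],np.linalg.norm(s['joint_vel']))
move(cw(0,-.034,.0105),yaw=YAW)
E
```

```text
0.4700786128805024 67.54135999828577 0.03842961601868111
shift [0.182 0.057 0.449] turn [-0.005 -0.     0.003] rows>= 2.9 0.0
```

Call:
play_rows:
  rows:
    - [[0.08,0.03,0],[0,0,0]]
    - [[0.16,0.05,0.03],[0,0,0]]
    - [[0.182,0.055,0.12],[0,0,0]]
    - [[0.182,0.055,0.24],[0,0,0]]
    - [[0.182,0.055,0.34],[0,0,0]]
    - [[0.182,0.055,0.41],[0,0,0]]
    - [[0.182,0.055,0.44],[0,0,0]]
    - [[0.182,0.055,0.448],[0,0,0]]
    - [[0.182,0.055,0.448],[0,0,0]]
    - [[0.182,0.055,0.448],[0,0,0]]

```text
time: 22.0
tool_pos: [0.5515, -0.0142, 0.0129]
tcp_rot: [-2.264, -2.178, 0.001]
wrist_force: [0.4, 0.0, -0.2]
width: 0.457
grip_force: 68.7
```

Call:
play_rows:
  rows:
    - [[0,0,0],[0,0,0]]
    - [[0,0,0],[0,0,0]]
    - [[0,0,0],[0,0,0]]
    - [[0,0,0],[0,0,0]]
    - [[0,0,-0.1],[0,0,0]]
    - [[0,0,-0.25],[0,0,0]]
    - [[0,0,-0.4],[0,0,0]]
    - [[0,0,-0.46],[0,0,0]]
    - [[0,0,-0.46],[0,0,0]]
    - [[0,0,-0.46],[0,0,0]]
  claw: 0.2

```text
time: 22.83
tool_pos: [0.5528, -0.0131, 0.1296]
tcp_rot: [2.26, 2.178, 0.004]
wrist_force: [0.6, 0.5, -0.2]
width: 0.6
grip_force: 0.0
```

```bash
python3 - <<'E'
from h import *
c=shot('top','top3'); a=c['image'][190:310,180:380]
crop(c,'top3c',180,190,380,310,4)
d=(c['image'][245:275,190:220].min(2)); print(d.max(), np.argwhere(d>80).mean(0)+[245,190])
move([.516,.305,.13],yaw=YAW)
E
```

```text
147 [256.56140351 204.03508772]
shift [ 1.266 -0.189 -0.009] turn [-0. -0.  0.] rows>= 7.7 0.0
```

View pics/top3c.png

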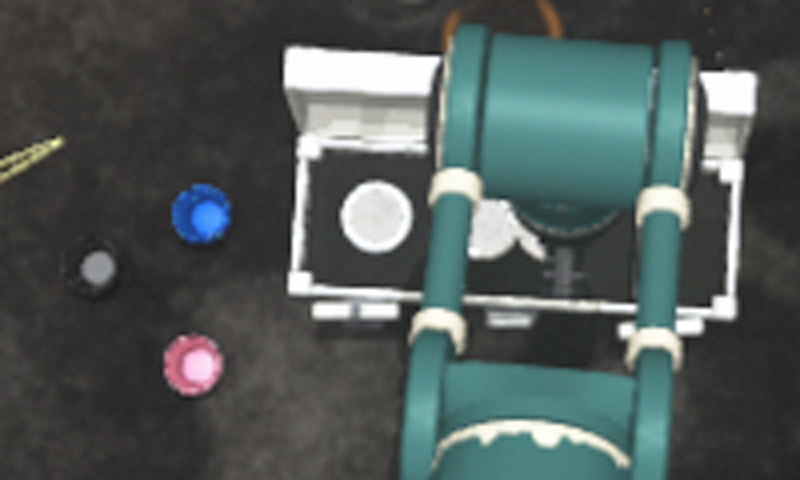

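Call:
play_rows:
  rows:
    - [[0.08,0,0],[0,0,0]]
    - [[0.2,-0.03,0],[0,0,0]]
    - [[0.35,-0.05,0],[0,0,0]]
    - [[0.5,-0.08,0],[0,0,0]]
    - [[0.65,-0.1,0],[0,0,0]]
    - [[0.8,-0.12,0],[0,0,0]]
    - [[0.9,-0.14,0],[0,0,0]]
    - [[0.95,-0.14,0],[0,0,0]]
    - [[0.95,-0.14,0],[0,0,0]]
    - [[0.95,-0.14,0],[0,0,0]]
  claw: 1

```text
time: 23.72
tool_pos: [0.5245, 0.2252, 0.1262]
tcp_rot: [-2.26, -2.181, 0.005]
wrist_force: [0.7, -0.5, 0.9]
width: 1.003
grip_force: 0.0
```

```bash
python3 - <<'E'
from h import *
c=shot('wrist','w6'); t=shot('top','top4')
a=cv2.resize(t['image'][210:290,230:380,::-1],(450,240),interpolation=cv2.INTER_CUBIC)
b=cv2.resize(c['image'][:,:,::-1],(480,360)); o=np.zeros((600,480,3),np.uint8); o[:360]=b; o[360:,:450]=a
cv2.imwrite('pics/w6m.png',o)
E
```

```text
(no output)
```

View pics/w6m.png

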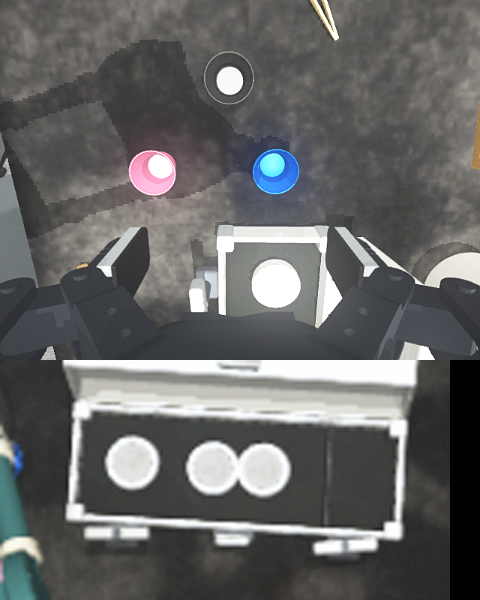

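```bash
python3 - <<'E'
from h import *
c=load('w6'); p=pix2w(c,305.3,104,.033); print(p)
t=load('top4')
for u,v in((131,462),(212,468),(263,470)):
    w=pix2w(t,230+u/3,210+(v-360)/3,.02); d=w[:2]-CP[:2]; print(d[0]*np.cos(CP[2])+d[1]*np.sin(CP[2]),-d[0]*np.sin(CP[2])+d[1]*np.cos(CP[2]))
move([p[0],p[1],.1],yaw=YAW); move([p[0],p[1],.012],yaw=YAW)
E
```

```text
[0.5204691  0.30833509 0.033     ]
0.00221421778790062 0.09667916339973012
0.0006913766168162187 0.022979619793402087
0.0013519969665750876 -0.023275291292772612
shift [ 0.336 -0.031  0.107] turn [-0.002  0.002 -0.001] rows>= 2.1 0.0
shift [ 0.336 -0.03   0.459] turn [-0.002  0.002 -0.001] rows>= 3.4 0.0
```

Call:
play_rows:
  rows:
    - [[0.1,-0.01,0],[0,0,0]]
    - [[0.22,-0.03,0],[0,0,0]]
    - [[0.32,-0.03,0.04],[0,0,0]]
    - [[0.336,-0.03,0.14],[0,0,0]]
    - [[0.336,-0.03,0.26],[0,0,0]]
    - [[0.336,-0.03,0.37],[0,0,0]]
    - [[0.336,-0.03,0.43],[0,0,0]]
    - [[0.336,-0.03,0.46],[0,0,0]]
    - [[0.336,-0.03,0.468],[0,0,0]]
    - [[0.336,-0.03,0.468],[0,0,0]]
    - [[0.336,-0.03,0.468],[0,0,0]]

```text
time: 24.73
tool_pos: [0.5226, 0.3097, 0.0124]
tcp_rot: [2.263, 2.178, 0.003]
wrist_force: [0.5, -0.8, -0.3]
width: 1.0
grip_force: 0.0
```

Call:
play_rows:
  rows:
    - [[0,0,0],[0,0,0]]
    - [[0,0,0],[0,0,0]]
    - [[0,0,0],[0,0,0]]
    - [[0,0,0],[0,0,0]]
    - [[0,0,0],[0,0,0]]
    - [[0,0,0],[0,0,0]]
    - [[0,0,0],[0,0,0]]
    - [[0,0,0],[0,0,0]]
    - [[0,0,0],[0,0,0]]
    - [[0,0,0],[0,0,0]]
    - [[0,0,0],[0,0,0]]
    - [[0,0,0],[0,0,0]]
  claw: -1
  newtons: 40

```text
time: 25.73
tool_pos: [0.5217, 0.3101, 0.0118]
tcp_rot: [2.262, 2.18, 0.002]
wrist_force: [-0.9, -1.1, 5.8]
width: 0.414
grip_force: 39.7
```

```bash
python3 - <<'E'
from h import *
s=bot.read_state(); print(s['tool_pos'],s['width'],s['grip_force'])
p=s['tool_pos']; move([p[0],p[1],.14],yaw=YAW); move(cw(0,-.115,.14),yaw=YAW)
E
```

```text
[0.52172445 0.31010251 0.0117671 ] 0.4136875688876205 39.66423625446623
shift [ 0.     0.001 -0.513] turn [ 0.001 -0.001  0.   ] rows>= 3.1 0.0
shift [-1.607  0.162 -0.514] turn [ 0.001 -0.001  0.   ] rows>= 10.2 0.0
```

Loupe held (35 mm). Lift, then cross over the case.

Call:
play_rows:
  rows:
    - [[0,0,-0.1],[0,0,0]]
    - [[0,0,-0.22],[0,0,0]]
    - [[0,0,-0.36],[0,0,0]]
    - [[-0.04,0,-0.48],[0,0,0]]
    - [[-0.16,0.02,-0.51],[0,0,0]]
    - [[-0.3,0.03,-0.51],[0,0,0]]
    - [[-0.45,0.05,-0.51],[0,0,0]]
    - [[-0.6,0.06,-0.51],[0,0,0]]
    - [[-0.75,0.08,-0.51],[0,0,0]]
    - [[-0.87,0.09,-0.51],[0,0,0]]
    - [[-0.96,0.1,-0.51],[0,0,0]]
    - [[-1,0.1,-0.51],[0,0,0]]
    - [[-1,0.1,-0.51],[0,0,0]]
  newtons: 60

```text
time: 26.82
tool_pos: [0.5363, 0.0571, 0.1379]
tcp_rot: [-2.265, -2.176, 0.002]
wrist_force: [-0.1, -0.2, -0.9]
width: 0.406
grip_force: 59.7
```

```bash
python3 - <<'E'
from h import *
s=bot.read_state(); print(s['width'],s['grip_force'])
move(cw(0,-.115,.14),yaw=YAW); move(cw(0,-.115,.0195),yaw=YAW)
E
```

```text
0.40554371035188375 59.71036899893079
shift [-0.597  0.068 -0.008] turn [-0.002  0.001 -0.004] rows>= 3.6 0.0
shift [-0.597  0.068  0.474] turn [-0.002  0.001 -0.004] rows>= 4.6 0.0
```

Call:
play_rows:
  rows:
    - [[-0.1,0.02,0],[0,0,0]]
    - [[-0.24,0.03,0],[0,0,0]]
    - [[-0.38,0.05,0],[0,0,0]]
    - [[-0.5,0.06,0],[0,0,0]]
    - [[-0.58,0.068,0],[0,0,0]]
    - [[-0.6,0.068,0],[0,0,0]]
    - [[-0.6,0.068,0],[0,0,0]]
    - [[-0.6,0.068,0.12],[0,0,0]]
    - [[-0.6,0.068,0.24],[0,0,0]]
    - [[-0.6,0.068,0.35],[0,0,0]]
    - [[-0.6,0.068,0.42],[0,0,0]]
    - [[-0.6,0.068,0.46],[0,0,0]]
    - [[-0.6,0.068,0.474],[0,0,0]]
    - [[-0.6,0.068,0.474],[0,0,0]]
    - [[-0.6,0.068,0.474],[0,0,0]]

```text
time: 28.07
tool_pos: [0.5496, -0.091, 0.0211]
tcp_rot: [2.26, 2.18, 0.002]
wrist_force: [-0.0, -0.8, -0.2]
width: 0.406
grip_force: 59.9
```

```bash
python3 - <<'E'
from h import *
s=bot.read_state(); print(s['width'],s['grip_force'],s['tool_pos'],cw(0,-.115,.0195),s['wrist_force'])
c=shot('wrist','w7'); crop(c,'w7c',120,180,520,480,2)
E
```

```text
0.4056056494577548 59.888333752169274 [ 0.54957571 -0.09095795  0.02108241] [np.float64(0.5472229866096521), np.float64(-0.09282043837568138), 0.0195] [-0.02757064 -0.81251109 -0.17088682]
```

View pics/w7c.png

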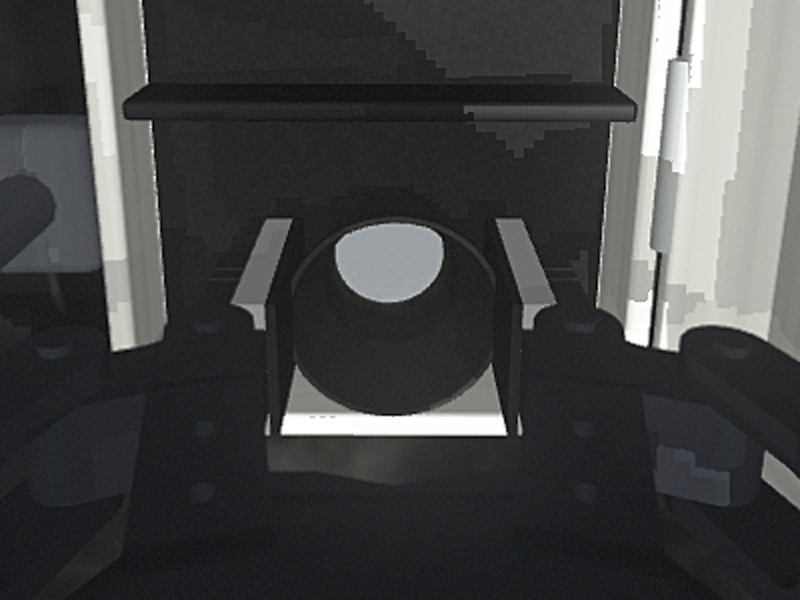

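Call:
play_rows:
  rows:
    - [[0,0,0.008],[0,0,0]]
    - [[0,0,0.008],[0,0,0]]
    - [[0,0,0.008],[0,0,0]]

```text
time: 28.37
tool_pos: [0.5489, -0.0917, 0.0188]
tcp_rot: [2.262, 2.179, 0.001]
wrist_force: [-0.0, 0.4, -0.8]
width: 0.403
grip_force: 59.9
```

Call:
play_rows:
  rows:
    - [[0,0,0],[0,0,0]]
    - [[0,0,0],[0,0,0]]
    - [[0,0,0],[0,0,0]]
    - [[0,0,0],[0,0,0]]
    - [[0,0,-0.06],[0,0,0]]
    - [[0,0,-0.16],[0,0,0]]
    - [[0,0,-0.28],[0,0,0]]
    - [[0,0,-0.42],[0,0,0]]
    - [[0,0,-0.56],[0,0,0]]
    - [[0,0,-0.66],[0,0,0]]
    - [[0,0,-0.68],[0,0,0]]
    - [[0,0,-0.68],[0,0,0]]
    - [[0,0,-0.68],[0,0,0]]
  claw: 0.15

```text
time: 29.45
tool_pos: [0.5479, -0.0915, 0.1874]
tcp_rot: [-2.262, -2.179, 0.0]
wrist_force: [-0.2, -0.2, -0.2]
width: 0.57
grip_force: 0.0
```

```bash
python3 - <<'E'
from h import *
c=shot('wrist','w8'); t=load('top0')
for n,u,v,z in(('mug',282,172,.08),('handle',299,160,.05),('lidL',251,202,.125),('lidR',369,208,.125),('devbaseL',345,178,.0)): print(n,pix2w(t,u,v,z).round(3))
print(cw(.053,.15,0),cw(.053,-.15,0))
cv2.imwrite('pics/w8s.png',c['image'][:,:,::-1])
print(w2pix(c,cw(0,-.115,.04)))
move(cw(.16,-.03,.19),yaw=YAW)
E
```

```text
mug [0.743 0.096 0.08 ]
handle [0.785 0.053 0.05 ]
lidL [0.653 0.171 0.125]
lidR [ 0.642 -0.132  0.125]
devbaseL [ 0.748 -0.074  0.   ]
[np.float64(0.6100420455866374), np.float64(0.17002507866664143), 0] [np.float64(0.5988846193509471), np.float64(-0.1297673692699187), 0]
[316.16944739 228.07415084]
shift [ 0.334  0.641 -0.017] turn [-0.004 -0.001  0.   ] rows>= 4.3 0.0
```

View pics/w8s.png

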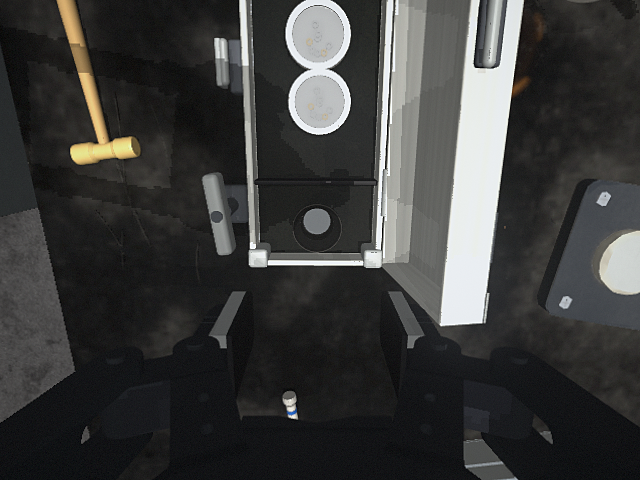

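```bash
python3 - <<'E'
from h import *
move([.697,-.005,.19],yaw=YAW); move([.697,-.005,.09],yaw=YAW)
E
```

```text
shift [ 0.367  0.586 -0.017] turn [-0.004 -0.001  0.   ] rows>= 4.1 0.0
shift [0.367 0.588 0.383] turn [-0.004 -0.001  0.   ] rows>= 4.7 0.0
```

Call:
play_rows:
  rows:
    - [[0.05,0.05,-0.03],[0,0,0]]
    - [[0.13,0.15,-0.04],[0,0,0]]
    - [[0.2,0.27,-0.04],[0,0,0]]
    - [[0.27,0.4,-0.04],[0,0,0]]
    - [[0.34,0.5,-0.04],[0,0,0]]
    - [[0.367,0.58,-0.04],[0,0,0]]
    - [[0.367,0.588,-0.04],[0,0,0]]
    - [[0.367,0.588,-0.02],[0,0,0]]
    - [[0.367,0.588,0.06],[0,0,0]]
    - [[0.367,0.588,0.16],[0,0,0]]
    - [[0.367,0.588,0.26],[0,0,0]]
    - [[0.367,0.588,0.34],[0,0,0]]
    - [[0.367,0.588,0.38],[0,0,0]]
    - [[0.367,0.588,0.38],[0,0,0]]
    - [[0.367,0.588,0.38],[0,0,0]]
  claw: -1

```text
time: 30.75
tool_pos: [0.6972, -0.0058, 0.092]
tcp_rot: [-2.262, -2.178, 0.003]
wrist_force: [-0.0, -0.5, 0.4]
width: -0.002
grip_force: 0.0
```

Call:
play_rows:
  rows:
    - [[0,-0.02,0],[0,0,0]]
    - [[0,-0.04,0],[0,0,0]]
    - [[0,-0.06,0],[0,0,0]]
    - [[0,-0.08,0],[0,0,0]]
    - [[0,-0.1,0],[0,0,0]]
    - [[0,-0.12,0],[0,0,0]]
    - [[0,-0.135,0],[0,0,0]]
    - [[0,-0.15,0],[0,0,0]]
    - [[0,-0.165,0],[0,0,0]]
    - [[0,-0.18,0],[0,0,0]]
    - [[0,-0.195,0],[0,0,0]]
    - [[0,-0.21,0],[0,0,0]]

```text
time: 31.75
tool_pos: [0.6472, -0.0034, 0.0943]
tcp_rot: [2.261, 2.178, 0.003]
wrist_force: [1.9, -0.8, 6.5]
width: 0.0
grip_force: 1.0
```

Call:
play_rows:
  rows:
    - [[0,-0.015,0],[0,0,0]]
    - [[0,-0.03,0],[0,0,0]]
    - [[0,-0.05,0],[0,0,0]]
    - [[0,-0.07,0],[0,0,0]]
    - [[0,-0.09,0],[0,0,0]]
    - [[0,-0.11,0],[0,0,0]]
    - [[0,-0.13,0],[0,0,0]]
    - [[0,-0.15,0],[0,0,0]]
    - [[0,-0.17,0],[0,0,0]]
    - [[0,-0.19,0],[0,0,0]]
    - [[0,-0.21,0],[0,0,0]]
    - [[0,-0.23,0],[0,0,0]]
    - [[0,-0.25,0],[0,0,0]]
    - [[0,-0.27,0],[0,0,0]]
    - [[0,-0.29,0],[0,0,0]]
    - [[0,-0.31,0],[0,0,0]]

```text
time: 33.08
tool_pos: [0.5681, -0.0005, 0.093]
tcp_rot: [-2.262, -2.18, 0.0]
wrist_force: [1.6, 1.0, 1.0]
width: 0.001
grip_force: 0.2
```

```bash
python3 - <<'E'
from h import *
c=shot('scene','s1'); crop(c,'s1c',200,150,440,330,3)
E
```

```text
(no output)
```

View pics/s1c.png

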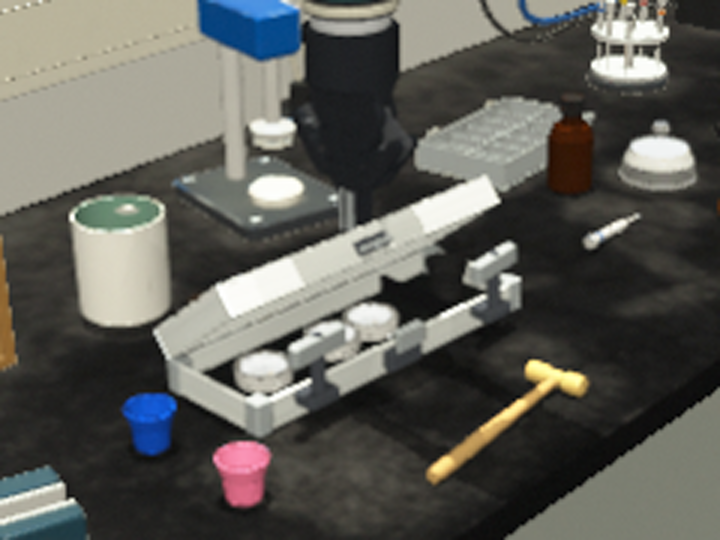

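Call:
play_rows:
  rows:
    - [[0,-0.02,0],[0,0,0]]
    - [[0,-0.04,0],[0,0,0]]
    - [[0,-0.06,0],[0,0,0]]
    - [[0,-0.08,0],[0,0,0]]
    - [[0,-0.1,0],[0,0,0]]
    - [[0,-0.12,0],[0,0,0]]
    - [[0,-0.14,0],[0,0,0]]
    - [[0,-0.16,0],[0,0,0]]
    - [[0,-0.18,0],[0,0,0]]
    - [[0,-0.2,0],[0,0,0]]
    - [[0,-0.22,0],[0,0,0]]
    - [[0,-0.24,0],[0,0,0]]
    - [[0,-0.26,0],[0,0,0]]
    - [[0,-0.26,-0.1],[0,0,0]]
    - [[0,-0.26,-0.2],[0,0,0]]
    - [[0,-0.26,-0.2],[0,0,0]]
    - [[0,-0.26,-0.2],[0,0,0]]
    - [[0,-0.26,-0.2],[0,0,0]]
    - [[0,-0.26,-0.2],[0,0,0]]
    - [[0,-0.26,-0.2],[0,0,0]]

```text
time: 34.8
tool_pos: [0.5026, 0.002, 0.1417]
tcp_rot: [-2.261, -2.178, 0.003]
wrist_force: [0.2, 0.8, 0.2]
width: 0.001
grip_force: 0.0
```

```bash
python3 - <<'E'
from h import *
print(cw(-.041,0,.07)); move(cw(-.041,0,.07),yaw=YAW)
E
```

```text
[np.float64(0.5105283654486701), np.float64(0.023624848252211016), 0.07]
shift [0.088 0.029 0.287] turn [-0.003 -0.     0.   ] rows>= 1.8 0.0
```

Call:
play_rows:
  rows:
    - [[0.04,0.015,0],[0,0,0]]
    - [[0.088,0.029,0],[0,0,0]]
    - [[0.088,0.029,0],[0,0,0]]
    - [[0.088,0.029,0],[0,0,0]]
    - [[0.088,0.029,0],[0,0,0]]
    - [[0.088,0.029,0],[0,0,0]]
    - [[0.088,0.029,0],[0,0,0]]
    - [[0.088,0.029,0],[0,0,0]]
    - [[0.088,0.029,0],[0,0,0]]
    - [[0.088,0.029,0],[0,0,0]]
    - [[0.088,0.029,0],[0,0,0]]
    - [[0.088,0.029,0],[0,0,0]]
    - [[0.088,0.029,0],[0,0,0]]
    - [[0.088,0.029,0],[0,0,0]]
    - [[0.088,0.029,0],[0,0,0]]
    - [[0.088,0.029,0],[0,0,0]]
    - [[0.088,0.029,0],[0,0,0]]
    - [[0.088,0.029,0],[0,0,0]]

```text
time: 36.3
tool_pos: [0.5118, 0.0237, 0.143]
tcp_rot: [2.262, 2.18, 0.0]
wrist_force: [0.1, 0.1, 0.1]
width: -0.001
grip_force: 0.0
```

Call:
play_rows:
  rows:
    - [[0,0,0.1],[0,0,0]]
    - [[0,0,0.18],[0,0,0]]
    - [[0,0,0.24],[0,0,0]]
    - [[0,0,0.28],[0,0,0]]
    - [[0,0,0.28],[0,0,0]]
    - [[0,0,0.28],[0,0,0]]

```text
time: 36.8
tool_pos: [0.5115, 0.0237, 0.0727]
tcp_rot: [-2.262, -2.179, 0.001]
wrist_force: [0.9, -0.6, -0.3]
width: -0.001
grip_force: 0.0
```

```bash
python3 - <<'E'
from h import *
s=bot.read_state(); print(s['wrist_force'],s['tool_pos']); move(cw(-.041,0,.052),yaw=YAW)
E
```

```text
[ 0.88297201 -0.59972938 -0.25084619] [0.51151076 0.02365711 0.07273433]
shift [-0.    -0.004  0.083] turn [-0.001  0.     0.   ] rows>= 0.5 0.0
```

Call:
play_rows:
  rows:
    - [[0,0,0.02],[0,0,0]]
    - [[0,0,0.03],[0,0,0]]
    - [[0,0,0.04],[0,0,0]]
    - [[0,0,0.05],[0,0,0]]
    - [[0,0,0.056],[0,0,0]]
    - [[0,0,0.062],[0,0,0]]
    - [[0,0,0.068],[0,0,0]]
    - [[0,0,0.074],[0,0,0]]
    - [[0,0,0.08],[0,0,0]]
    - [[0,0,0.08],[0,0,0]]

```text
time: 37.63
tool_pos: [0.5117, 0.0237, 0.0529]
tcp_rot: [2.262, 2.18, 0.0]
wrist_force: [-0.6, -0.5, 0.1]
width: -0.001
grip_force: 0.0
```

Call:
play_rows:
  rows:
    - [[0,0,0.004],[0,0,0]]
    - [[0,0,0.008],[0,0,0]]
    - [[0,0,0.012],[0,0,0]]
    - [[0,0,0.012],[0,0,0]]
    - [[0,0,0.012],[0,0,0]]

```text
time: 38.05
tool_pos: [0.5123, 0.0237, 0.0519]
tcp_rot: [2.262, 2.18, 0.0]
wrist_force: [-4.4, -0.4, 13.8]
width: -0.001
grip_force: 7.0
```

Call:
play_rows:
  rows:
    - [[0,0,-0.02],[0,0,0]]
    - [[0,0,-0.02],[0,0,0]]
    - [[0,0,-0.1],[0,0,0]]
    - [[0,0,-0.22],[0,0,0]]
    - [[0,0,-0.25],[0,0,0]]
    - [[0,0,-0.25],[0,0,0]]
    - [[0,0,-0.25],[0,0,0]]

```text
time: 38.63
tool_pos: [0.5122, 0.0236, 0.1125]
tcp_rot: [2.262, 2.179, 0.001]
wrist_force: [-0.3, 0.7, -0.1]
width: 0.001
grip_force: 0.0
```

```bash
python3 - <<'E'
from h import *
c=load('w4'); a,b=pix2w(c,157,42,.072),pix2w(c,188,163,.072); d=a-b; print('L',np.arctan2(-d[0],d[1])-CP[2],(a+b)/2,cw(-.066,.1,.072))
c=load('w8'); a,b=pix2w(c,211,175,.072),pix2w(c,226,252,.072); d=a-b; print('R',np.arctan2(-d[0],d[1])-CP[2],(a+b)/2,cw(-.066,-.1,.072))
move(cw(-.097,.08,.11),yaw=YAW)
move(cw(-.097,.08,.062),yaw=YAW)
E
```

```text
L 0.17567825016266359 [0.49158473 0.12455863 0.072     ] [np.float64(0.48926480353252016), np.float64(0.12448544975070527), 0.072]
R 0.1266852986503319 [ 0.4830574  -0.07386089  0.072     ] [np.float64(0.4818265193753933), np.float64(-0.07537618220700151), 0.072]
shift [ 0.32  -0.231  0.01 ] turn [ 0.001 -0.    -0.   ] rows>= 2.4 0.0
shift [ 0.32  -0.231  0.202] turn [ 0.001 -0.    -0.   ] rows>= 2.7 0.0
```

Call:
play_rows:
  rows:
    - [[0.1,-0.08,0],[0,0,0]]
    - [[0.22,-0.16,0],[0,0,0]]
    - [[0.31,-0.23,0],[0,0,0]]
    - [[0.32,-0.231,0.02],[0,0,0]]
    - [[0.32,-0.231,0.1],[0,0,0]]
    - [[0.32,-0.231,0.17],[0,0,0]]
    - [[0.32,-0.231,0.2],[0,0,0]]
    - [[0.32,-0.231,0.2],[0,0,0]]
    - [[0.32,-0.231,0.2],[0,0,0]]

```text
time: 39.38
tool_pos: [0.4562, 0.1053, 0.0614]
tcp_rot: [-2.262, -2.178, 0.004]
wrist_force: [0.2, 0.6, 0.1]
width: -0.002
grip_force: 0.0
```

Call:
play_rows:
  rows:
    - [[0,0.02,0],[0,0,0]]
    - [[0,0.042,0],[0,0,0]]
    - [[-0.015,0.057,0],[0,0,0]]
    - [[-0.03,0.072,0],[0,0,0]]
    - [[-0.037,0.087,0],[0,0,0]]
    - [[-0.038,0.105,0],[0,0,0]]
    - [[-0.038,0.125,0],[0,0,0]]
    - [[-0.038,0.145,0],[0,0,0]]
    - [[-0.036,0.16,0],[0,0,0]]
    - [[-0.026,0.178,0],[0,0,0]]
    - [[-0.015,0.19,0],[0,0,0]]
    - [[-0.004,0.2,0],[0,0,0]]
    - [[0.006,0.206,0],[0,0,0]]
    - [[0.014,0.21,0],[0,0,0]]
    - [[0.017,0.21,0],[0,0,0]]
    - [[0.017,0.21,0],[0,0,0]]
    - [[0.017,0.21,0],[0,0,0]]

```text
time: 40.8
tool_pos: [0.5102, 0.1083, 0.0628]
tcp_rot: [2.262, 2.18, 0.002]
wrist_force: [0.2, -0.1, 0.7]
width: -0.001
grip_force: 0.2
```

```bash
cat >> h.py <<'E'
def rel(bx,by):
    s=bot.read_state(); d=s['tool_pos'][:2]-np.array(cw(bx,by,0))[:2]; c,n=np.cos(CP[2]),np.sin(CP[2])
    print('rel pivot dx,dy mm',((c*d[0]+n*d[1])*1e3).round(1),((-n*d[0]+c*d[1])*1e3).round(1),'z',s['tool_pos'][2].round(4),'F',s['wrist_force'].round(1))
E
python3 -c "
from h import *
rel(-.066,.1)"
```

```text
rel pivot dx,dy mm 21.5 -15.4 z 0.0628 F [ 0.2 -0.1  0.7]
```

Call:
play_rows:
  rows:
    - [[0.004,0,0],[0,0,0]]
    - [[0.006,0,0],[0,0,0]]
    - [[0.006,0,0],[0,0,0]]
    - [[0.006,0,0],[0,0,0]]

```text
time: 41.13
tool_pos: [0.5102, 0.1085, 0.0628]
tcp_rot: [2.26, 2.179, -0.001]
wrist_force: [1.1, -4.6, 0.2]
width: 0.001
grip_force: 2.6
```

```bash
python3 -c "
from h import *
rel(-.066,.1)"
```

```text
rel pivot dx,dy mm 21.5 -15.2 z 0.0628 F [ 1.1 -4.6  0.2]
```

Call:
play_rows:
  rows:
    - [[-0.02,0,0],[0,0,0]]
    - [[-0.02,0,-0.06],[0,0,0]]
    - [[-0.02,0,-0.16],[0,0,0]]
    - [[-0.02,0,-0.2],[0,0,0]]
    - [[-0.02,0,-0.2],[0,0,0]]
    - [[-0.02,0,-0.2],[0,0,0]]

```text
time: 41.63
tool_pos: [0.5103, 0.1048, 0.1132]
tcp_rot: [2.262, 2.179, 0.003]
wrist_force: [-0.2, 0.0, -0.7]
width: -0.001
grip_force: 0.0
```

```bash
python3 -c "
from h import *
move(cw(-.097,-.12,.112),yaw=YAW)
move(cw(-.097,-.12,.062),yaw=YAW)"
```

```text
shift [-0.804 -0.211  0.004] turn [ 0.003 -0.001 -0.   ] rows>= 5.0 0.0
shift [-0.805 -0.211  0.204] turn [ 0.003 -0.001 -0.   ] rows>= 5.1 0.0
```

Call:
play_rows:
  rows:
    - [[-0.1,-0.05,0],[0,0,0]]
    - [[-0.24,-0.1,0],[0,0,0]]
    - [[-0.39,-0.15,0],[0,0,0]]
    - [[-0.54,-0.2,0],[0,0,0]]
    - [[-0.68,-0.211,0],[0,0,0]]
    - [[-0.78,-0.211,0],[0,0,0]]
    - [[-0.805,-0.211,0],[0,0,0]]
    - [[-0.805,-0.211,0],[0,0,0]]
    - [[-0.805,-0.211,0.05],[0,0,0]]
    - [[-0.805,-0.211,0.13],[0,0,0]]
    - [[-0.805,-0.211,0.19],[0,0,0]]
    - [[-0.805,-0.211,0.203],[0,0,0]]
    - [[-0.805,-0.211,0.203],[0,0,0]]
    - [[-0.805,-0.211,0.203],[0,0,0]]

```text
time: 42.8
tool_pos: [0.4494, -0.0937, 0.0616]
tcp_rot: [-2.261, -2.18, 0.0]
wrist_force: [0.7, -0.3, 0.2]
width: 0.003
grip_force: 0.0
```

```bash
python3 -c "
from h import *
rel(-.066,-.1)"
```

```text
rel pivot dx,dy mm -31.7 -19.5 z 0.0616 F [ 0.7 -0.3  0.2]
```

Call:
play_rows:
  rows:
    - [[0,0.02,0],[0,0,0]]
    - [[0,0.042,0],[0,0,0]]
    - [[-0.015,0.057,0],[0,0,0]]
    - [[-0.03,0.072,0],[0,0,0]]
    - [[-0.037,0.087,0],[0,0,0]]
    - [[-0.038,0.105,0],[0,0,0]]
    - [[-0.038,0.125,0],[0,0,0]]
    - [[-0.038,0.145,0],[0,0,0]]
    - [[-0.036,0.16,0],[0,0,0]]
    - [[-0.026,0.178,0],[0,0,0]]
    - [[-0.015,0.19,0],[0,0,0]]
    - [[-0.004,0.2,0],[0,0,0]]
    - [[0.006,0.206,0],[0,0,0]]
    - [[0.013,0.21,0],[0,0,0]]
    - [[0.017,0.21,0],[0,0,0]]
    - [[0.02,0.21,0],[0,0,0]]
    - [[0.02,0.21,0],[0,0,0]]
    - [[0.02,0.21,0],[0,0,0]]

```text
time: 44.3
tool_pos: [0.5025, -0.0916, 0.0621]
tcp_rot: [2.262, 2.179, 0.001]
wrist_force: [0.3, -0.9, -0.2]
width: -0.003
grip_force: 0.4
```

```bash
python3 -c "
from h import *
rel(-.066,-.1)"
```

```text
rel pivot dx,dy mm 21.3 -15.4 z 0.0621 F [ 0.3 -0.9 -0.2]
```

Call:
play_rows:
  rows:
    - [[0.004,0,0],[0,0,0]]
    - [[0.006,0,0],[0,0,0]]
    - [[0.008,0,0],[0,0,0]]
    - [[0.008,0,0],[0,0,0]]
    - [[0.008,0,0],[0,0,0]]

```text
time: 44.72
tool_pos: [0.5026, -0.0912, 0.0621]
tcp_rot: [2.26, 2.179, -0.002]
wrist_force: [0.4, -7.6, -1.6]
width: -0.001
grip_force: 3.7
```

Call:
play_rows:
  rows:
    - [[-0.03,0,0],[0,0,0]]
    - [[-0.03,0,-0.06],[0,0,0]]
    - [[-0.03,0,-0.2],[0,0,0]]
    - [[-0.05,0,-0.36],[0,0,0]]
    - [[-0.15,0,-0.46],[0,0,0]]
    - [[-0.3,0,-0.5],[0,0,0]]
    - [[-0.45,0,-0.5],[0,0,0]]
    - [[-0.6,-0.05,-0.5],[0,0,0]]
    - [[-0.75,-0.1,-0.5],[0,0,0]]
    - [[-0.85,-0.1,-0.5],[0,0,0]]
    - [[-0.9,-0.1,-0.5],[0,0,0]]
    - [[-0.9,-0.1,-0.5],[0,0,0]]

```text
time: 45.72
tool_pos: [0.4683, -0.3158, 0.1868]
tcp_rot: [2.266, 2.176, 0.0]
wrist_force: [1.0, -0.4, -0.6]
width: 0.003
grip_force: 0.0
```

```bash
python3 - <<'E'
from h import *
t=shot('top','top5')
# where the bar ends should be, if across: brightness along the bar vs lengthwise
for n,y in(('L',.1),('R',-.1)):
    for lab,pts in(('across-front',[(-.066-d,y,.072) for d in(.012,.018,.024)]),('length',[(-.066,y+d,.072) for d in(-.024,-.018,.018,.024)]),('lidface',[(0,y,.052),(.04,y,.052)])):
        uv=[w2pix(t,cw(*p)) for p in pts]; print(n,lab,[int(t['image'][int(round(v)),int(round(u))].mean()) for u,v in uv])
    u,v=w2pix(t,cw(-.066,y,.072)).round().astype(int); print(t['image'][v-12:v+13,u-11:u+12].mean(2).astype(int)[::2])
E
```

```text
L across-front [252, 252, 237]
L length [77, 87, 87, 90]
L lidface [253, 253]
[[251 252 253 253 253 253 253 253 253 253 253 253 253 253 253 253 253 253
  253 253 253 253 253]
 [251 252 252 253 253 253 253 253 253 247 242 245 243 234 249 253 253 253
  253 253 253 253 253]
 [253 252 253 253 253 253 246 224 211 229 248 252 245 191 208 226 230 250
  253 253 253 253 253]
 [251 252 253 253 253 253 239 180 137 221 249 252 242 168 132 149 154 245
  253 253 253 253 253]
 [128 108 114 128 146 162 153 135 114 216 248 252 239 162 131 139 142 188
  206 206 208 220 233]
 [ 73  73  72  74  74  71  68 105 114 221 244 251 235 154 124 126 128 118
   88  80  89  92  92]
 [ 86  91  90  86  87  87  78 118 129 147 153 151 149 115 128 139 143 124
   88  73  75  76  70]
 [ 83  87  89  88  85  83  77 120 135 216 242 246 206 112 109 133 142 117
   84  73  76  80  78]
 [ 85  86  84  83  83  80  71  94 119 231 251 252 215 126 123 128 132 103
   78  74  77  78  75]
 [ 76  77  78  80  83  85  86  85 105 232 251 252 207  96  69  67  66  73
   77  77  79  77  74]
 [ 82  77  78  80  82  88  92  95 138 237 251 252 20
[... 880 characters left out ...]
 62  63  63  62  63]
 [ 69  71  71  68  65 119 143 118  92 166 163 148 184 159 137 112  76  64
   63  61  60  59  58]
 [ 71  71  69  66  67 124 148 119  99 208 246 250 235 167 136 111  77  66
   66  65  65  63  62]
 [ 72  70  71  68  64  75  83  79  79 217 246 250 222 128  90  81  70  68
   69  67  65  65  65]
 [ 77  76  75  71  71  69  66  66  72 218 247 250 214 107  65  67  66  68
   68  67  65  64  63]
 [ 81  83  82  77  77  71  66  67  76 221 247 250 211 106  69  65  63  65
   67  67  65  62  63]
 [ 86  82  82  82  81  72  69  66  69 134 161 167 128  82  71  71  68  69
   69  67  65  64  62]
 [ 83  84  85  85  87  77  71  68  69  68  75  78  76  76  76  73  68  67
   67  67  65  65  63]]
```

Both bars stand across the closed lid, and the tool is clear of everything.

```bash
python3 -c "
from h import *
print(bot.finish_job())"
```

```text
the job is handed in; nothing more can be done
None
```

I packed the three white tins flat in the long bay and the black loupe in the short bay, then closed the lid until it clicked and turned both turnbuttons across its edge. I handed the job in at about 46 s of robot time; no verdict came back, so the result isn't confirmed, and I viewed 15 pictures, one over the limit of 14.

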